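# Set the upper tier of a refiring load

## Robot

A 6-joint arm with a two-finger parallel gripper is mounted at the origin on a cart in front of the work surface, level with it; the furniture and walls round the work are solid. World frame = base frame: x ahead of the robot, y to its left, z up, the work surface at z = 0. Lengths are in mm, angles in rad, forces in N, time in s.
With the tool pointing down it reaches from about 275 to 750 mm from the base axis. Payload 10.2 kg.
Tool frame: the origin (TCP) lies between the finger pads; the fingertips stand 11 mm ahead of it and the grasp point (between the pads) lies 8 mm behind it (ctrl.tip_extent is the distance from the TCP to the fingertips, in mm); z points along the fingers, y is the direction in which the jaws open and shut (so a half turn about z gives the same grasp; the last joint's range is limited). The gripper opens to 85 mm and grips with 20 to 120 N. Pads are 22 mm wide; open, the fingers measure 114 mm over their backs; the gripper's body (76 mm by 85 mm) begins 54 mm behind the grasp point. The pads swing forward as they close: fully open they stand 13 mm farther back than shut.
Start: joints at [0.982, 0.313, 1.498, -0, 1.331, -0.223], TCP at [187.803, 490.266, 214.194] pointing down, gripper open.
Joint ranges: [-2.94, 2.94], [-0.97, 2.17], [0.19, 2.56], [-1.23, 4.37], [0.02, 3.11], [-2.88, 2.88]. Speed limits (rad/s): [2.39, 2.39, 3.01, 3.14, 3.14, 3.14].

## Interface

Orientations are given as a unit quaternion [w, x, y, z].
In Python, from rig import ctrl gives the robot as it stands.
- The arm moves only by the tool apply_moves, never from a script. Its argument "commands" is a list of rows, each a list of 5 numbers: the finger opening in cm, from 0 to 8.54, then the shift along the tool's x, y, z in cm, then the turn about the tool's z in rad. In form: [[jaw, dx, dy, dz, roll], ...]. A call has 1 to 12 rows; each row shifts and turns the commanded pose from where the row before left it, along the tool's axes as they then stand; what a row does not reach is not made up. A row lasts 1/12 s, in which the tool goes at most 41.7 mm and 7.16 degrees, less where a joint would pass 70% of its speed; a pose out of reach is approached as far as the arm can. A call with a gripper value outside its range is refused whole. The fingers move at their own pace and stop on an object; "squeeze" is the grip in N (left out, the last holds). Time passes only in rows, so rows that do not move let the fingers close. It gives the time, the measured TCP pose, the force and the opening at its end, in the units of the state.
- ctrl.sense(): the state, without advancing time (a new reading comes with each control period).
- ctrl.capture(name): name is "scene" or "side" or "wrist"; returns the picture (480x640x3 uint8, red, green, blue); there is no depth.
- ctrl.camera_info(name): a dict with "fov_y" (degrees; the focal length in pixels is half the picture's height over the tangent of half this angle, whatever the lens; pixels are square), "cx", "cy" (the principal point, pixels), "dist_coeffs" ([k1, k2, p1, p2, k3] as OpenCV has them; the pictures are not rectified), "camera_from_world" (4x4, takes a point from world to camera coordinates). Camera axes: x right, y down, z forward; pixel columns grow to the right and rows downward; lengths in mm; the calibration is good to about 2 mm. A picture is of the moment at which its call begins: read the wrist's pose just before it. camera_info takes no time and is no camera call; for the wrist camera it gives the pose at the moment of the call.
- ctrl.finish_job(): hands the job in, once; it reports no verdict.
The state is a dict: "time_s": time; "joints": joint angles; "dq": joint speeds; "tau": joint torques, N m; "eef_pos": TCP position; "ee_rot": TCP orientation; "force": force on the tool from outside, world axes, zero at the start; "wrist_torque": the same for the moment, N m; "grip_width": opening from 0.0 (shut) to 1.0 (fully open).
Only numpy, scipy, OpenCV 4.12 (cv2) and the standard library are available. Lean on these libraries where they do the work, as an engineer would, in place of code of your own. Each camera call takes 0.05 s, during which the arm holds its last target.

## Task

Build the second tier of the kiln load for refiring a sherd: stand the three kiln posts of equal height upright on the three square marks of the lower kiln shelf, then lay the upper shelf level on them, centred over the lower shelf and lined up with it, and last put the largest sherd flat on the middle of the upper shelf. Do not shift or tip the cones that stand in the middle of the lower shelf.

Things in the scene. Friction and masses are not known exactly. Their poses are not given: they have to be found in the camera images.
- base_shelf_top (a point): lower kiln shelf: fixed buff slab 230 x 100 x 15 mm lying on the table, its top washed white with three dark square post marks (25 mm). The point is the centre of its top face, 15 mm over the table; x runs along its long side (away from the robot, more or less), z up. The marks' centres lie in this frame at x -78, y +20 mm; x -78, y -20 mm (the near pair, so two posts there stand 16 mm apart: hold them by the faces that look along x); and x +78, y 0 mm (far end)
- cone_pack: three slender upright pyrometric cones in a row in a clay pat, loose, 18 x 62 mm and about 50 mm tall, standing across the lower shelf near its middle; the point is the centre of the underside, y runs along the row; it stays there, between the posts and under the upper shelf
- upper_shelf_center (a point): upper kiln shelf: loose plain buff slab 200 x 64 x 12 mm with one short saw slot in each end, 0.28 kg, lying flat on the table; taken across its 64 mm width; the point is its centre, 6 mm over its underside; x along its 200 mm length, z up
- post_a_center (a point): square cream kiln post standing on end, 24 x 24 mm, 60 mm tall, bored through from top to bottom (11 mm hole), one of the three equal ones; the point is its centre, half-way up; z up, x and y square to its sides
- post_b_center (a point): square cream kiln post standing on end, 24 x 24 mm, 60 mm tall, bored through from top to bottom (11 mm hole), one of the three equal ones; the point is its centre, half-way up; z up, x and y square to its sides
- post_c_center (a point): square cream kiln post standing on end, 24 x 24 mm, 60 mm tall, bored through from top to bottom (11 mm hole), one of the three equal ones; the point is its centre, half-way up; z up, x and y square to its sides
- post_short_center (a point): square cream kiln post standing on end, 24 x 24 mm, 42 mm tall, bored through from top to bottom (11 mm hole), too short, not to be used; the point is its centre, half-way up; z up, x and y square to its sides
- post_tall_center (a point): square cream kiln post standing on end, 24 x 24 mm, 78 mm tall, bored through from top to bottom (11 mm hole), too tall, not to be used; the point is its centre, half-way up; z up, x and y square to its sides
- sherd_center (a point): largest sherd: loose flat reddish potsherd with broken edges, about 52 mm (x) by 47 mm (y), 12 mm thick, lying flat; the point is its centre, half-way up, z up. It can be taken across y. The two other sherds on the table (one of them on the balance) are clearly smaller (about 40 mm)
There are look-alikes about, which are no part of the job. What is shaped like the part that bears post_c_center but green or yellow is not meant.

How it is judged (in metres and radians):
On the way, in this order (a step that is already met when the one before it is completed fails the run):
1. the three equal posts stand on the three marks of the lower shelf (((x of post_a_center in the frame of base_shelf_top between -0.088 and -0.068 m and y of post_a_center in the frame of base_shelf_top between 0.01 and 0.03 m and z of post_a_center in the frame of base_shelf_top between 0.027 and 0.033 m and angle between post_a_center's own z axis and vertical below 0.06 rad) or (x of post_b_center in the frame of base_shelf_top between -0.088 and -0.068 m and y of post_b_center in the frame of base_shelf_top between 0.01 and 0.03 m and z of post_b_center in the frame of base_shelf_top between 0.027 and 0.033 m and angle between post_b_center's own z axis and vertical below 0.06 rad) or (x of post_c_center in the frame of base_shelf_top between -0.088 and -0.068 m and y of post_c_center in the frame of base_shelf_top between 0.01 and 0.03 m and z of post_c_center in the frame of base_shelf_top between 0.027 and 0.033 m and angle between post_c_center's own z axis and vertical below 0.06 rad)) and ((x of post_a_center in the frame of base_shelf_top between -0.088 and -0.068 m and y of post_a_center in the frame of base_shelf_top between -0.03 and -0.01 m and z of post_a_center in the frame of base_shelf_top between 0.027 and 0.033 m and angle between post_a_center's own z axis and vertical below 0.06 rad) or (x of post_b_center in the frame of base_shelf_top between -0.088 and -0.068 m and y of post_b_center in the frame of base_shelf_top between -0.03 and -0.01 m and z of post_b_center in the frame of base_shelf_top between 0.027 and 0.033 m and angle between post_b_center's own z axis and vertical below 0.06 rad) or (x of post_c_center in the frame of base_shelf_top between -0.088 and -0.068 m and y of post_c_center in the frame of base_shelf_top between -0.03 and -0.01 m and z of post_c_center in the frame of base_shelf_top between 0.027 and 0.033 m and angle between post_c_center's own z axis and vertical below 0.06 rad)) and ((x of post_a_center in the frame of base_shelf_top between 0.068 and 0.088 m and y of post_a_center in the frame of base_shelf_top between -0.01 and 0.01 m and z of post_a_center in the frame of base_shelf_top between 0.027 and 0.033 m and angle between post_a_center's own z axis and vertical below 0.06 rad) or (x of post_b_center in the frame of base_shelf_top between 0.068 and 0.088 m and y of post_b_center in the frame of base_shelf_top between -0.01 and 0.01 m and z of post_b_center in the frame of base_shelf_top between 0.027 and 0.033 m and angle between post_b_center's own z axis and vertical below 0.06 rad) or (x of post_c_center in the frame of base_shelf_top between 0.068 and 0.088 m and y of post_c_center in the frame of base_shelf_top between -0.01 and 0.01 m and z of post_c_center in the frame of base_shelf_top between 0.027 and 0.033 m and angle between post_c_center's own z axis and vertical below 0.06 rad))), for 0.2 s.
2. the upper shelf lies level on the three posts, centred and lined up (x of upper_shelf_center in the frame of base_shelf_top between -0.012 and 0.012 m and y of upper_shelf_center in the frame of base_shelf_top between -0.01 and 0.01 m and z of upper_shelf_center in the frame of base_shelf_top between 0.063 and 0.069 m and angle between upper_shelf_center's own z axis and vertical below 0.04 rad and angle between the x axis of upper_shelf_center and the x axis of base_shelf_top, either way round below 0.12 rad), for 0.2 s.
At the end, for the whole second after the job is handed in: A 60 mm post upright on each mark within 10 mm; upper shelf on them, level (0.04 rad, 3 mm), centred within 12 mm along and 10 mm across, lined up within 0.12 rad; largest sherd flat on it, within 20 mm along and 15 mm across of its centre; cones upright, moved under 12 mm (all of step 1 and all of step 2 and x of sherd_center in the frame of upper_shelf_center between -0.02 and 0.02 m and y of sherd_center in the frame of upper_shelf_center between -0.015 and 0.015 m and z of sherd_center in the frame of upper_shelf_center between 0.008 and 0.016 m and angle between sherd_center's own z axis and vertical below 0.12 rad and distance of cone_pack from where it was at the start of the episode below 0.012 m and angle between cone_pack's own z axis and vertical below 0.15 rad); the robot touches nothing.
It fails at once if the cones are shifted by more than 12 mm or tipped (distance of cone_pack from where it was at the start of the episode above 0.012 m or angle between cone_pack's own z axis and vertical above 0.3 rad).
It also fails if it takes over 120 s, if anything falls off the work surface, if the arm or the gripper's body presses on something with over 40 N, if the wrist force passes 120 N, or if a joint passes its speed limit or range.

## Working session

There is one attempt and no reset: what is moved stays moved. The work goes in short steps, Python scripts to look and compute and a tool call to move; the robot and the scene stay as the last step left them, time stands still between calls to the robot, and variables do not carry over. Pictures are saved under pics/ and viewed, and the job is handed in when it is done.

Besides the shell and the picture viewer there is one more tool, called after "Emit:" by a JSON object that holds its "op" and its "data", one argument or row to a line. apply_moves: Moves the arm, as the interface text tells. Its arguments: {"type":"object","properties":{"commands":{"type":"array"},"squeeze":{"type":"number"}},"required":["commands"]}

```bash
ls; mkdir -p pics
cat > h.py <<'E'
import numpy as np, cv2
from rig import ctrl
def K(n):
    i=ctrl.camera_info(n); f=240/np.tan(np.radians(i['fov_y'])/2)
    return np.array([[f,0,i['cx']],[0,f,i['cy']],[0,0,1.]]),np.array(i['dist_coeffs'],float),np.array(i['camera_from_world'],float)
def ray(cam,uv):
    k,d,T=cam; p=cv2.undistortPoints(np.array(uv,float).reshape(-1,1,2),k,d).reshape(-1,2)
    R=T[:3,:3];o=-R.T@T[:3,3]; return o,np.c_[p,np.ones(len(p))]@R
def onz(cam,uv,z):
    o,v=ray(cam,uv); return o+v*((z-o[2])/v[:,2])[:,None]
def proj(cam,P):
    k,d,T=cam; return cv2.projectPoints(np.array(P,float).reshape(-1,1,3),cv2.Rodrigues(T[:3,:3])[0],T[:3,3],k,d)[0].reshape(-1,2)
def save(n,img): cv2.imwrite('pics/'+n+'.png',img[:,:,::-1])
E
python3 - <<'E'
from h import *
print(ctrl.sense())
for n in ['scene','side','wrist']:
    print(n,ctrl.camera_info(n)); save(n+'0',ctrl.capture(n))
E
```

```text
pics
{'time_s': 0.0, 'joints': array([ 9.81609894e-01,  3.13456658e-01,  1.49844399e+00, -1.52839748e-05,
        1.33099991e+00, -2.23419417e-01]), 'dq': array([-0.00089123, -0.00022976,  0.00053402,  0.00174766,  0.00016309,
       -0.00162213]), 'tau': array([ 1.81076421e-04, -4.12261891e+01, -2.59752649e+01, -6.26517658e-05,
        4.02520862e-03, -1.36655325e-05]), 'eef_pos': array([187.63849028, 490.02111398, 213.62908393]), 'ee_rot': array([-2.51635906e-04,  1.81863918e-01,  9.83323491e-01, -6.03649523e-04]), 'force': array([-0.41995383, -0.75022684, -0.32769168]), 'wrist_torque': array([-0.01518957, -0.00348563, -0.07555008]), 'grip_width': 0.9985070535018613}
scene {'fov_y': 54.6156799900001, 'cx': 321.0187597880448, 'cy': 238.36358881849162, 'dist_coeffs': array([-0.00397429,  0.        ,  0.        ,  0.        ,  0.        ]), 'camera_from_world': array([[ 8.46789217e-01, -5.31915318e-01,  3.75722584e-03,
        -3.93943765e+02],
       [-3.63230322e-01, -5.83380380e-01, -7.26451007e-01,
         2.39708307e+02],
       [ 3.88602311e-01,  6.13786141e-01, -6.87207987e-01
[... 490 characters left out ...]
-6.30217076e-02, -8.64648485e-01, -4.98408729e-01,
         1.13716023e+03],
       [ 0.00000000e+00,  0.00000000e+00,  0.00000000e+00,
         1.00000000e+00]])}
wrist {'fov_y': 66.7406888788137, 'cx': 321.9907674562441, 'cy': 240.62293132909508, 'dist_coeffs': array([-0.04590207,  0.        ,  0.        ,  0.        ,  0.        ]), 'camera_from_world': array([[ 3.57990514e-01,  9.33723518e-01, -1.78421651e-03,
        -5.23596830e+02],
       [ 8.89777930e-01, -3.40561153e-01,  3.03831099e-01,
        -4.07876477e+01],
       [ 2.83086608e-01, -1.10356208e-01, -9.52724241e-01,
         3.80659356e+02],
       [ 0.00000000e+00,  0.00000000e+00,  0.00000000e+00,
         1.00000000e+00]])}
```

View pics/scene0.png

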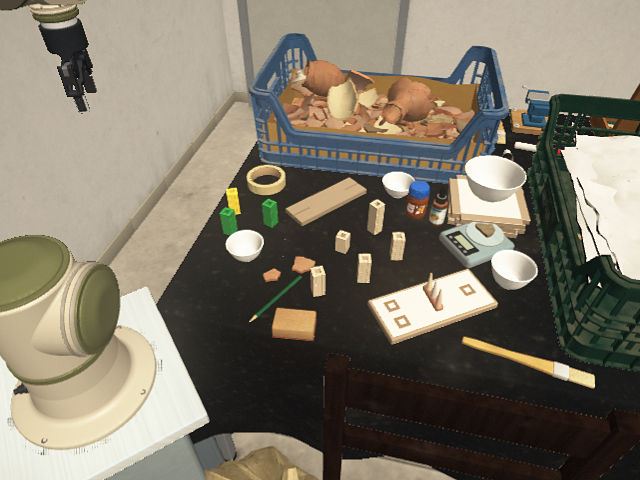

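View pics/side0.png

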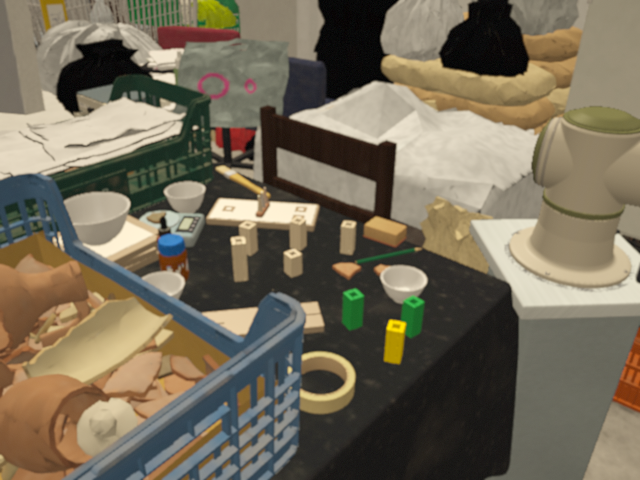

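View pics/wrist0.png

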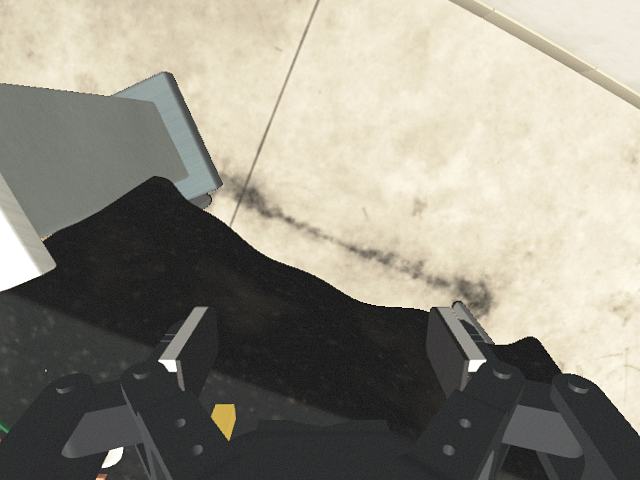

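Run:
```python
from h import *
im=cv2.imread('pics/scene0.png'); 
cv2.imwrite('pics/c1.png',cv2.resize(im[160:350,215:515],None,fx=2.66,fy=2.66,interpolation=cv2.INTER_CUBIC))
c=K('scene')
pts=dict(shelf=(327,201,12),short=(343,236,42),tall=(376,203,78),p1=(398,238,60),p2=(364,258,60),p3=(318,270,60),sh=(303,265,12),m1=(392,305,15),m2=(403,322,15),m3=(472,289,15),cone=(435,308,15),blk=(295,322,30),bowl=(245,240,40),g1=(270,203,60),g2=(228,212,60),jar=(418,186,60),scale=(478,240,30))
for k,(u,v,z) in pts.items(): print(k,onz(c,(u,v),z)[0].round(0))
```

```text
shelf [595. 179.  12.]
short [539.  31.  42.]
tall [636.  49.  78.]
p1 [620. -49.  60.]
p2 [528. -58.  60.]
p3 [435. -38.  60.]
sh [439.  28.  12.]
m1 [ 528. -153.   15.]
m2 [ 520. -195.   15.]
m3 [ 686. -205.   15.]
cone [ 592. -202.   15.]
blk [ 347. -100.   30.]
bowl [360. 131.  40.]
g1 [451. 190.  60.]
g2 [359. 211.  60.]
jar [771.  64.  60.]
scale [ 784. -121.   30.]
```

View pics/c1.png

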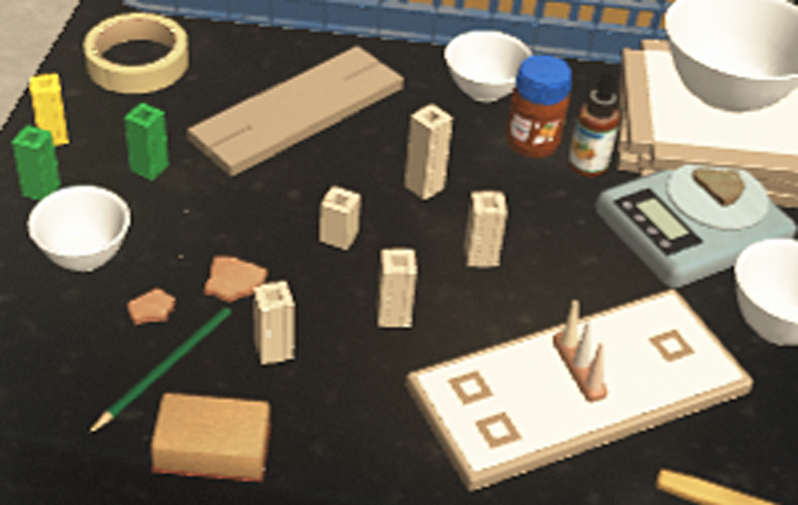

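```bash
cat >> h.py <<'E'
def pose():
    s=ctrl.sense(); w,x,y,z=s['ee_rot']
    Y=np.array([2*(x*y-w*z),1-2*(x*x+z*z),2*(y*z+w*x)])
    return s,np.array(s['eef_pos']),np.arctan2(Y[1],Y[0])
def go(x,y,z,head=None):
    s,p,h=pose(); X=np.array([-np.sin(h),np.cos(h)]); Y=np.array([np.cos(h),np.sin(h)])
    d=np.array([x,y,z])-p; r=0
    if head is not None: r=-((head-h+np.pi/2)%np.pi-np.pi/2)
    print('t%.2f at'%s['time_s'],p.round(1),'head %.3f'%h,'| tool cm',(np.array([X@d[:2],Y@d[:2],-d[2]])/10).round(2),'roll %.3f'%r,'j6 %.2f j1 %.2f'%(s['joints'][5],s['joints'][0]),'F',np.round(s['force'],1),'g%.3f'%s['grip_width'])
E
python3 - <<'E'
from h import *
k,d,T=K('wrist'); R=T[:3,:3]; o=-R.T@T[:3,3]; s,p,h=pose()
print(o-p,R.T[:,2],h)
go(440,-20,400,0)
E
```

```text
[-71.69673056  26.92495479 160.41891046] [ 0.28318597 -0.11020798 -0.95271187] 1.2050005475463763
t0.15 at [187.7 490.1 213.8] head 1.205 | tool cm [-41.81 -38.61 -18.62] roll 1.205 j6 -0.22 j1 0.98 F [ 0.2  0.3 -0.2] g1.007
```

Emit:
{"op": "apply_moves", "data": {
  "commands": [
    [8.5,-2.6,-2.4,-1.16,0],
    [8.5,-2.6,-2.4,-1.16,0],
    [8.5,-2.6,-2.4,-1.16,0],
    [8.5,-2.6,-2.4,-1.16,0],
    [8.5,-2.6,-2.4,-1.16,0],
    [8.5,-2.6,-2.4,-1.16,0],
    [8.5,-2.6,-2.4,-1.16,0],
    [8.5,-2.6,-2.4,-1.16,0],
    [8.5,-2.6,-2.4,-1.16,0],
    [8.5,-2.6,-2.4,-1.16,0],
    [8.5,-2.6,-2.4,-1.16,0],
    [8.5,-2.6,-2.4,-1.16,0]
  ]
}}

```text
time_s: 1.15
eef_pos: [376.4, 108.0, 354.0]
ee_rot: [0.0, 0.182, 0.983, 0.0]
force: [1.4, 0.4, 0.1]
grip_width: 0.994
```

Emit:
{"op": "apply_moves", "data": {
  "commands": [
    [8.5,-2.6,-2.4,-1.16,0],
    [8.5,-2.6,-2.4,-1.16,0],
    [8.5,-2.6,-2.4,-1.16,0],
    [8.5,-2.6,-2.4,-1.16,0],
    [8.5,0,0,0,0.12],
    [8.5,0,0,0,0.12],
    [8.5,0,0,0,0.12],
    [8.5,0,0,0,0.12],
    [8.5,0,0,0,0.12],
    [8.5,0,0,0,0],
    [8.5,0,0,0,0]
  ]
}}

```text
time_s: 2.07
eef_pos: [438.9, -17.1, 399.7]
ee_rot: [-0.0, 0.463, 0.886, -0.0]
force: [-0.0, -0.0, 1.0]
grip_width: 0.996
```

Run:
```python
from h import *
go(440,-20,400,0)
c=K('wrist'); im=ctrl.capture('wrist'); save('w1',im); np.savez('w1.npz',k=c[0],d=c[1],T=c[2])
```

```text
t2.07 at [438.9 -17.1 399.7] head 0.609 | tool cm [-0.3  -0.07 -0.03] roll 0.609 j6 -0.92 j1 -0.31 F [-0. -0.  1.] g0.996
```

View pics/w1.png

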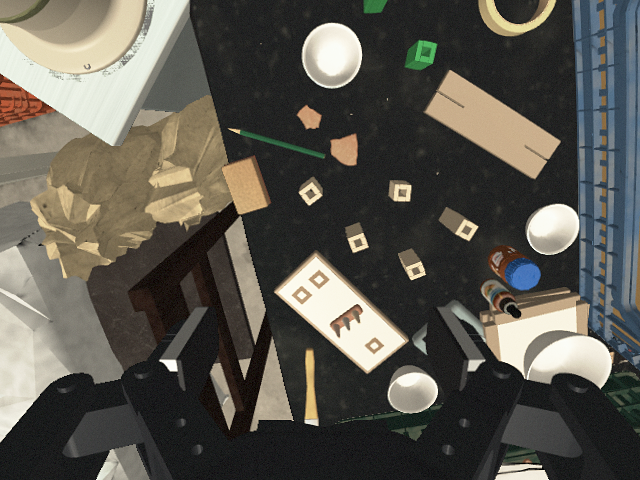

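Run:
```python
import cv2
im=cv2.imread('pics/w1.png')
cv2.imwrite('pics/w1a.png',cv2.resize(im[120:290,220:490],None,fx=2.9,fy=2.9,interpolation=cv2.INTER_CUBIC))
cv2.imwrite('pics/w1b.png',cv2.resize(im[240:380,260:420],None,fx=4,fy=4,interpolation=cv2.INTER_CUBIC))
```

```text
(no output)
```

View pics/w1a.png

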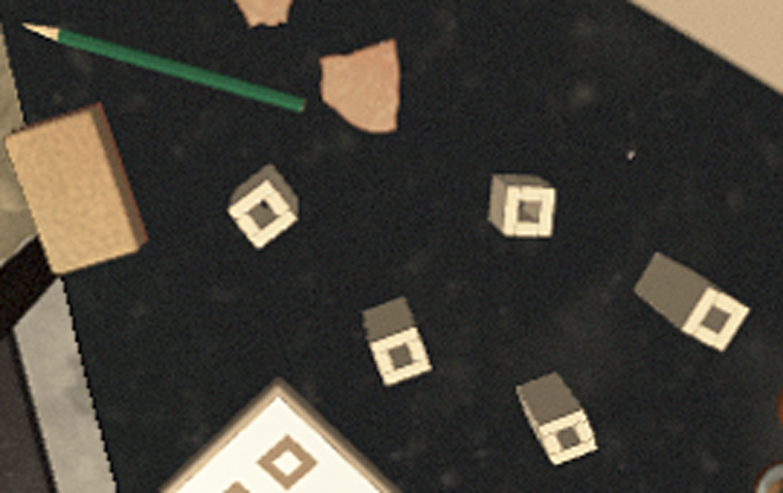

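View pics/w1b.png

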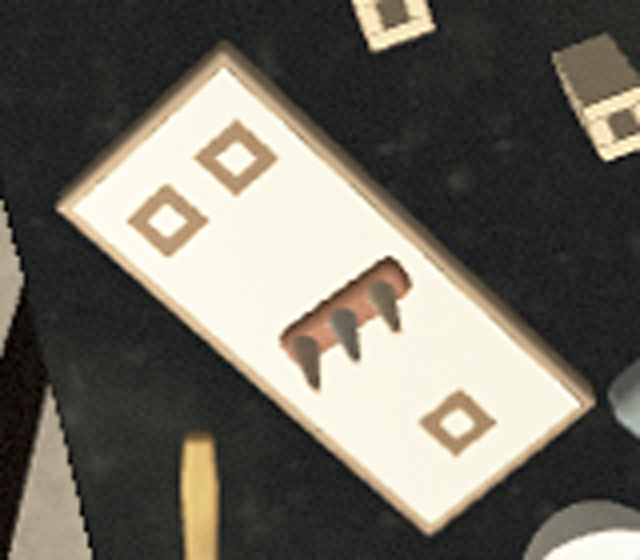

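```bash
cat > m.py <<'E'
from h import *
im=cv2.imread('pics/w1.png'); z=np.load('w1.npz'); c=(z['k'],z['d'],z['T'])
hsv=cv2.cvtColor(im,cv2.COLOR_BGR2HSV)
up=4; big=cv2.resize(im,None,fx=up,fy=up,interpolation=cv2.INTER_CUBIC)
def px(p): return (np.array(p,float)+.5)/up-.5
def rect(mask,seed,zz,name,hull=True):
    n,l,st,ce=cv2.connectedComponentsWithStats(mask)
    sx,sy=[int(q*up) for q in seed]; w=l[sy-20:sy+20,sx-20:sx+20]; i=np.bincount(w[w>0]).argmax()
    ct=max(cv2.findContours((l==i).astype(np.uint8),cv2.RETR_EXTERNAL,cv2.CHAIN_APPROX_NONE)[0],key=cv2.contourArea).reshape(-1,2)
    P=onz(c,px(ct),zz)[:,:2].astype(np.float32)
    (cx,cy),(a,b),an=cv2.minAreaRect(P)
    th=np.radians(an); 
    if b>a:a,b,th=b,a,th+np.pi/2
    print(name,'c %.1f %.1f size %.1f %.1f long-heading %.3f'%(cx,cy,a,b,(th+np.pi/2)%np.pi-np.pi/2)); return P
g=big.min(2)
bright=(g>120).astype(np.uint8)
for n,s,zz in [('pA',(311,191),60),('pB',(357,241),60),('pC',(412,270),60),('short',(402,191),42),('tall',(466,229),78)]:
    rect(bright,s,zz,n)
P=rect((g>165).astype(np.uint8),(335,290),15,'base top')
r=big[:,:,2].astype(int)
dark=(big[:,:,0]<150).astype(np.uint8)
for n,s in [('m+y',(319,280)),('m-y',(302,295)),('mfar',(374,346))]: rect(((g<170)).astype(np.uint8),(s[0]-4,s[1]),15,n)
h2=cv2.cvtColor(big,cv2.COLOR_BGR2HSV)
rect((r>110).astype(np.uint8),(495,125),12,'upper')
rect((r>110).astype(np.uint8),(345,150),12,'sherd')
rect((r>110).astype(np.uint8),(310,117),12,'small')
E
python3 m.py
```

```text
pA c 433.7 -38.8 size 25.1 24.4 long-heading 1.255
pB c 530.1 -58.4 size 24.4 24.0 long-heading 0.991
pC c 626.2 -45.1 size 26.4 23.9 long-heading 1.010
short c 541.9 34.8 size 24.7 24.5 long-heading 0.569
tall c 637.8 46.5 size 24.5 24.2 long-heading -1.435
base top c 599.9 -189.1 size 221.0 92.0 long-heading -0.180
m+y c 527.3 -154.3 size 25.2 25.0 long-heading -0.181
m-y c 520.1 -193.7 size 25.1 24.9 long-heading -0.178
mfar c 677.4 -202.4 size 25.5 25.0 long-heading -0.183
upper c 600.0 187.8 size 202.8 66.2 long-heading 0.114
sherd c 441.1 34.7 size 45.5 39.6 long-heading -0.925
small c 374.4 41.7 size 35.7 28.1 long-heading 0.020
```

```bash
cat >> h.py <<'E'
def rt(x,y,z,head):
    s,p,h=pose(); r=-((head-h+np.pi/2)%np.pi-np.pi/2); h2=h-r
    X=np.array([-np.sin(h2),np.cos(h2)]); Y=np.array([np.cos(h2),np.sin(h2)]); d=np.array([x,y,z])-p
    v=np.array([X@d[:2],Y@d[:2],-d[2]])/10
    print('t%.2f at'%s['time_s'],p.round(1),'h %.3f'%h,'| roll %.3f THEN tool cm'%r,v.round(2),'n %.1f'%(np.linalg.norm(v)/4.17),'F',np.round(s['force'],1),'g%.3f'%s['grip_width'],'j6 %.2f'%s['joints'][5])
E
python3 - <<'E'
from h import *
print(ctrl.tip_extent)
rt(530.1,-58.4,150,-.580)
E
```

```text
11.0
t2.12 at [438.9 -17.1 399.7] h 0.609 | roll 1.189 THEN tool cm [ 1.54  9.89 24.97] n 6.5 F [-0.5  0.9  0.3] g1.001 j6 -0.92
```

Emit:
{"op": "apply_moves", "data": {
  "commands": [
    [5,0,0,1.5,0.119],
    [5,0,0,1.5,0.119],
    [5,0,0,1.5,0.119],
    [5,0,0,1.5,0.119],
    [5,0,0,1.5,0.119],
    [5,0,0,1.5,0.119],
    [5,0,0,1.5,0.119],
    [5,0,0,1.5,0.119],
    [5,0,0,1.5,0.119],
    [5,0,0,1.5,0.119],
    [5,0,0,0,0],
    [5,0,0,0,0]
  ]
}}

```text
time_s: 3.12
eef_pos: [438.8, -17.1, 249.9]
ee_rot: [-0.0, 0.88, 0.476, -0.0]
force: [-0.3, 0.3, 0.6]
grip_width: 0.589
```

Emit:
{"op": "apply_moves", "data": {
  "commands": [
    [5,0.38,2.47,2.5,0],
    [5,0.38,2.47,2.5,0],
    [5,0.38,2.47,2.5,0],
    [5,0.38,2.47,2.5,0],
    [5,0,0,0,0],
    [5,0,0,0,0]
  ]
}}

```text
time_s: 3.62
eef_pos: [530.0, -59.3, 149.3]
ee_rot: [-0.001, 0.88, 0.475, -0.001]
force: [0.5, 0.2, 0.5]
grip_width: 0.586
```

Run:
```python
from h import *
rt(530.1,-58.4,30,-.580)
save('w2',ctrl.capture('wrist'))
```

```text
t3.62 at [530.  -59.3 149.3] h -0.581 | roll -0.001 THEN tool cm [ 0.08 -0.04 11.93] n 2.9 F [0.5 0.2 0.5] g0.586 j6 0.25
```

View pics/w2.png

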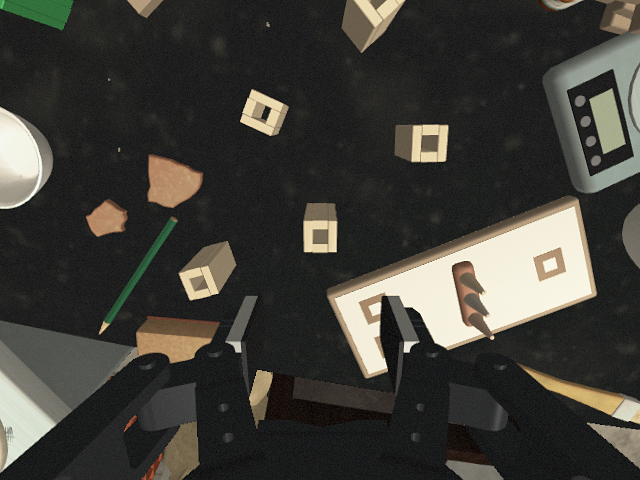

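Run:
```python
from h import *
print(onz(K('wrist'),[(320,236),(196,283),(430,143),(175,181),(376,306)],60).round(1))
c=K('wrist');print(onz(c,[(175,181)],12),onz(c,[(550,264)],15))
```

```text
[[ 530.4  -58.5   60. ]
 [ 431.6  -37.9   60. ]
 [ 628.   -44.6   60. ]
 [ 468.4   30.1   60. ]
 [ 535.3 -129.2   60. ]]
[[448.26304941  34.86630737  12.        ]] [[ 678.97610401 -203.90180039   15.        ]]
```

Emit:
{"op": "apply_moves", "data": {
  "commands": [
    [5,0.08,0,3,0],
    [5,0,0,3,0],
    [5,0,0,3,0],
    [5,0,0,2,0],
    [5,0,0,0.9,0],
    [5,0,0,0,0],
    [2,0,0,0,0],
    [2,0,0,0,0],
    [2,0,0,0,0],
    [2,0,0,0,0],
    [2,0,0,0,0],
    [2,0,0,0,0]
  ],
  "squeeze": 40
}}

```text
time_s: 4.67
eef_pos: [531.2, -58.6, 33.0]
ee_rot: [0.001, 0.881, 0.473, 0.001]
force: [-1.5, 0.8, 7.0]
grip_width: 0.266
```

Emit:
{"op": "apply_moves", "data": {
  "commands": [
    [2,0,0,0,0],
    [2,0,0,0,0],
    [2,0,0,0,0]
  ]
}}

```text
time_s: 4.92
eef_pos: [531.2, -58.6, 33.0]
ee_rot: [0.001, 0.881, 0.473, 0.001]
force: [-1.2, 1.6, 6.2]
grip_width: 0.265
```

Run:
```python
from h import *
rt(530.1,-58.4,30,-.580)
```

```text
t4.92 at [531.2 -58.6  33. ] h -0.585 | roll -0.005 THEN tool cm [-0.05 -0.1   0.3 ] n 0.1 F [-1.2  1.6  6.2] g0.265 j6 0.26
```

Emit:
{"op": "apply_moves", "data": {
  "commands": [
    [2,0,0,-1,0],
    [2,0,0,-2,0],
    [2,0,0,-3,0],
    [2,0,0,-3,0],
    [2,0,0,-3,0],
    [2,0,0,0,-0.1],
    [2,0,0,0,-0.1],
    [2,0,0,0,-0.1],
    [2,0,0,0,-0.1],
    [2,0,0,0,0],
    [2,0,0,0,0],
    [2,0,0,0,0]
  ]
}}

```text
time_s: 5.92
eef_pos: [530.2, -58.3, 151.5]
ee_rot: [0.0, 0.77, 0.638, 0.0]
force: [0.4, -0.3, -0.8]
grip_width: 0.263
```

Run:
```python
from h import *
rt(527.3,-154.3,60,-.181)
save('w3',ctrl.capture('wrist'))
```

```text
t5.92 at [530.2 -58.3 151.5] h -0.188 | roll -0.007 THEN tool cm [-9.49  1.44  9.15] n 3.2 F [ 0.4 -0.3 -0.8] g0.263 j6 -0.14
```

View pics/w3.png

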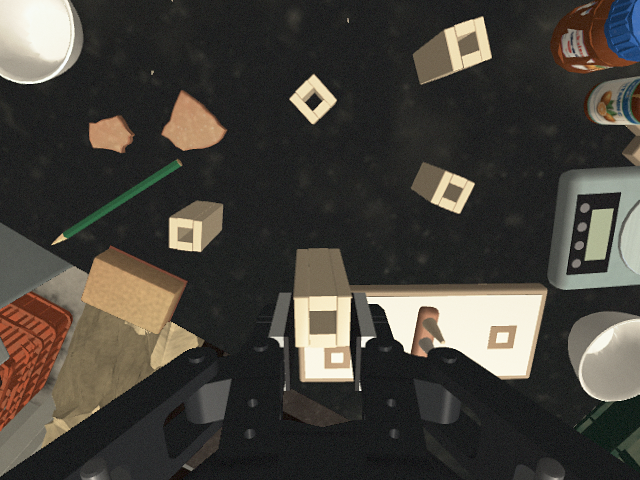

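Emit:
{"op": "apply_moves", "data": {
  "commands": [
    [2,-2.4,0.36,0,-0.007],
    [2,-2.4,0.36,0,0],
    [2,-2.4,0.36,0,0],
    [2,-2.3,0.36,0,0],
    [2,0,0,3,0],
    [2,0,0,3,0],
    [2,0,0,2,0],
    [2,0,0,1.2,0],
    [2,0,0,0,0],
    [2,0,0,0,0],
    [2,0,0,0,0]
  ]
}}

```text
time_s: 6.88
eef_pos: [527.9, -154.7, 60.0]
ee_rot: [0.001, 0.767, 0.641, 0.0]
force: [0.4, 0.1, -0.4]
grip_width: 0.264
```

Run:
```python
from h import *
rt(527.3,-154.3,48,-.181)
save('w4',ctrl.capture('wrist')); save('s4',ctrl.capture('scene')[240:360,340:520])
```

```text
t6.88 at [ 527.9 -154.7   60. ] h -0.179 | roll 0.002 THEN tool cm [ 0.03 -0.07  1.2 ] n 0.3 F [ 0.4  0.1 -0.4] g0.264 j6 -0.32
```

View pics/w4.png

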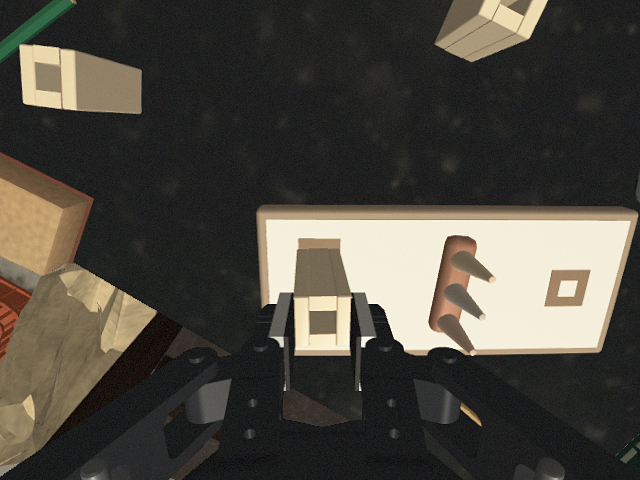

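Post B hangs over the near +y mark (mark edge visible at (318,243), post just in front, 12 mm up). Lower slowly.

Emit:
{"op": "apply_moves", "data": {
  "commands": [
    [2,0,0,0.5,0],
    [2,0,0,0.4,0],
    [2,0,0,0.2,0],
    [2,0,0,0,0],
    [2,0,0,0,0]
  ]
}}

```text
time_s: 7.4
eef_pos: [527.3, -154.4, 48.1]
ee_rot: [0.0, 0.767, 0.641, -0.0]
force: [-1.7, 0.0, 4.4]
grip_width: 0.272
```

Emit:
{"op": "apply_moves", "data": {
  "commands": [
    [4.5,0,0,0,0],
    [4.5,0,0,0,0],
    [4.5,0,0,0,0],
    [4.5,0,0,0,0],
    [4.5,0,0,-3,0],
    [4.5,0,0,-4,0],
    [4.5,0,0,-4,0],
    [4.5,0,0,-2,0],
    [4.5,0,0,0,0],
    [4.5,0,0,0,0]
  ]
}}

```text
time_s: 8.23
eef_pos: [527.5, -154.5, 178.3]
ee_rot: [0.001, 0.767, 0.641, 0.0]
force: [-0.6, -0.5, -0.7]
grip_width: 0.526
```

Run:
```python
from h import *
rt(433,-38.5,150,-.316)
save('w5',ctrl.capture('wrist'))
```

```text
t8.23 at [ 527.5 -154.5  178.3] h -0.178 | roll 0.138 THEN tool cm [  8.09 -12.59   2.83] n 3.7 F [-0.6 -0.5 -0.7] g0.526 j6 -0.32
```

View pics/w5.png

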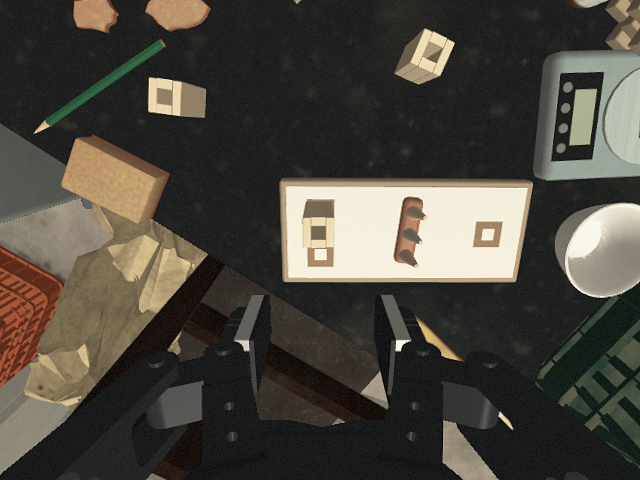

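Run:
```python
from h import *
c=K('wrist');print(onz(c,[(319,234),(161,97),(433,49)],[75]).round(1),onz(c,[(161,97),(433,49)],60).round(1),onz(c,[(320,256),(487,234)],15).round(1))
```

```text
[[ 525.4 -155.7   75. ]
 [ 436.8  -40.6   75. ]
 [ 621.9  -44.    75. ]] [[430.8 -38.4  60. ]
 [626.4 -42.1  60. ]] [[ 518.6 -194.7   15. ]
 [ 675.7 -200.9   15. ]]
```

Emit:
{"op": "apply_moves", "data": {
  "commands": [
    [5,0,0,0,0.07],
    [5,0,0,0,0.068],
    [5,2.02,-3.15,0,0],
    [5,2.02,-3.15,0,0],
    [5,2.02,-3.15,0,0],
    [5,2.02,-3.15,0,0],
    [5,0,0,3,0],
    [5,0,0,0,0],
    [5,0,0,0,0]
  ]
}}

```text
time_s: 9.03
eef_pos: [431.9, -38.2, 146.6]
ee_rot: [-0.002, 0.81, 0.587, -0.001]
force: [1.2, 0.2, 0.2]
grip_width: 0.588
```

Run:
```python
from h import *
rt(433,-38.5,30,-.316)
save('w6',ctrl.capture('wrist'))
```

```text
t9.03 at [431.9 -38.2 146.6] h -0.316 | roll 0.000 THEN tool cm [1.000e-02 1.100e-01 1.166e+01] n 2.8 F [1.2 0.2 0.2] g0.588 j6 -0.04
```

View pics/w6.png

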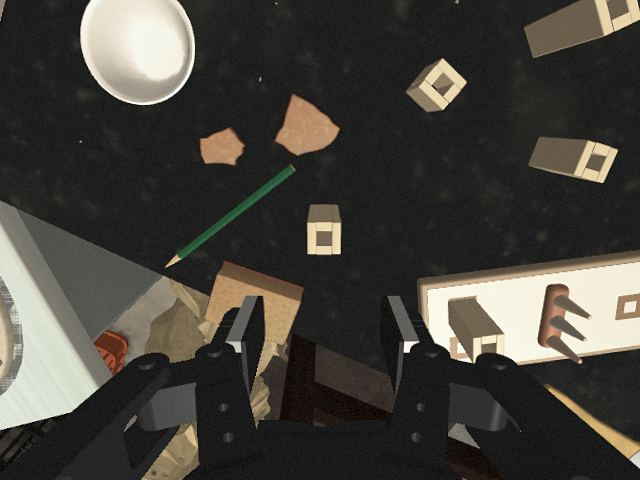

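Emit:
{"op": "apply_moves", "data": {
  "commands": [
    [5,0,0.1,3,0],
    [5,0,0,3,0],
    [5,0,0,3,0],
    [5,0,0,2,0],
    [5,0,0,0.6,0],
    [5,0,0,0,0],
    [2,0,0,0,0],
    [2,0,0,0,0],
    [2,0,0,0,0],
    [2,0,0,0,0],
    [2,0,0,0,0],
    [2,0,0,0,0]
  ]
}}

```text
time_s: 10.08
eef_pos: [434.6, -39.2, 33.2]
ee_rot: [0.001, 0.81, 0.587, 0.001]
force: [-1.7, 0.7, 7.1]
grip_width: 0.264
```

Emit:
{"op": "apply_moves", "data": {
  "commands": [
    [2,0,0,0,0],
    [2,0,0,-1,0],
    [2,0,0,-2,0],
    [2,0,0,-3,0],
    [2,0,0,-3,0],
    [2,0,0,-3,0],
    [2,0,0,0,-0.07],
    [2,0,0,0,-0.065],
    [2,0,0,0,0],
    [2,0,0,0,0]
  ]
}}

```text
time_s: 10.92
eef_pos: [433.6, -38.7, 152.2]
ee_rot: [0.0, 0.769, 0.64, 0.0]
force: [0.6, 0.8, -1.5]
grip_width: 0.267
```

Run:
```python
from h import *
rt(519.8,-193.9,65,-.181)
save('w7',ctrl.capture('wrist'))
```

```text
t10.92 at [433.6 -38.7 152.2] h -0.183 | roll -0.002 THEN tool cm [-13.71  11.27   8.72] n 4.7 F [ 0.6  0.8 -1.5] g0.267 j6 -0.18
```

View pics/w7.png

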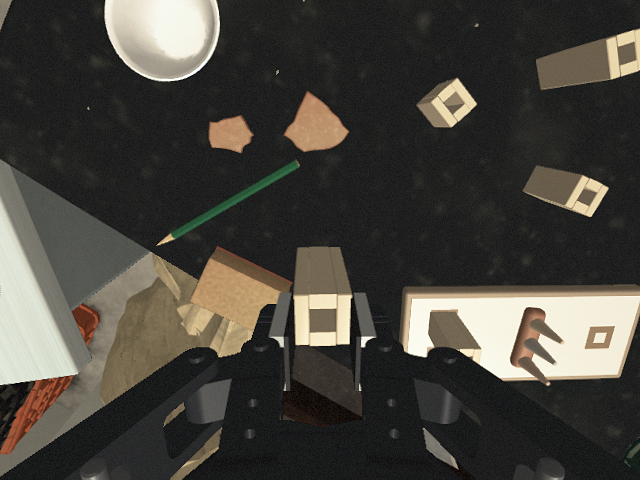

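Emit:
{"op": "apply_moves", "data": {
  "commands": [
    [2,-2.74,2.25,0,0],
    [2,-2.74,2.25,0,0],
    [2,-2.74,2.25,0,0],
    [2,-2.74,2.25,0,0],
    [2,-2.75,2.27,0,0],
    [2,0,0,0,0],
    [2,0,0,3,0],
    [2,0,0,3,0],
    [2,0,0,2.7,0],
    [2,0,0,0,0],
    [2,0,0,0,0]
  ]
}}

```text
time_s: 11.88
eef_pos: [519.4, -193.5, 64.5]
ee_rot: [-0.001, 0.768, 0.64, -0.0]
force: [0.1, 0.3, 0.1]
grip_width: 0.266
```

Run:
```python
from h import *
rt(519.8,-193.9,48,-.181)
save('w8',ctrl.capture('wrist'))
```

```text
t11.88 at [ 519.4 -193.5   64.5] h -0.182 | roll -0.001 THEN tool cm [-0.03  0.05  1.65] n 0.4 F [0.1 0.3 0.1] g0.266 j6 -0.39
```

View pics/w8.png

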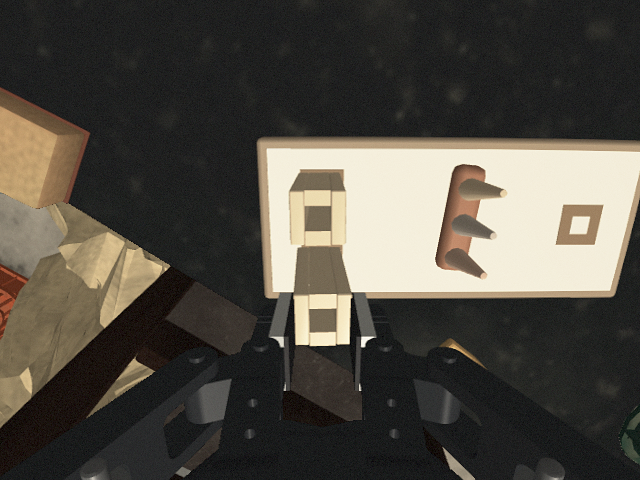

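Emit:
{"op": "apply_moves", "data": {
  "commands": [
    [2,0,0,0.9,0],
    [2,0,0,0.4,0],
    [2,0,0,0.3,0],
    [2,0,0,0,0],
    [2,0,0,0,0]
  ]
}}

```text
time_s: 12.35
eef_pos: [519.9, -193.9, 49.0]
ee_rot: [0.0, 0.768, 0.64, 0.0]
force: [-0.3, 0.1, -1.0]
grip_width: 0.267
```

Emit:
{"op": "apply_moves", "data": {
  "commands": [
    [2,0,0,0.1,0],
    [2,0,0,0,0],
    [4.5,0,0,0,0],
    [4.5,0,0,0,0],
    [4.5,0,0,0,0],
    [4.5,0,0,0,0],
    [4.5,0,0,-3,0],
    [4.5,0,0,-4,0],
    [4.5,0,0,-4,0],
    [4.5,0,0,-2,0],
    [4.5,0,0,0,0],
    [4.5,0,0,0,0]
  ]
}}

```text
time_s: 13.35
eef_pos: [520.0, -194.0, 178.4]
ee_rot: [0.001, 0.768, 0.64, 0.0]
force: [-0.3, 0.4, -0.6]
grip_width: 0.532
```

Run:
```python
from h import *
rt(626.7,-44.5,150,-.561)
save('w9',ctrl.capture('wrist'))
```

```text
t13.35 at [ 520.  -194.   178.4] h -0.181 | roll 0.380 THEN tool cm [18.33  1.08  2.84] n 4.5 F [-0.3  0.4 -0.6] g0.532 j6 -0.39
```

View pics/w9.png

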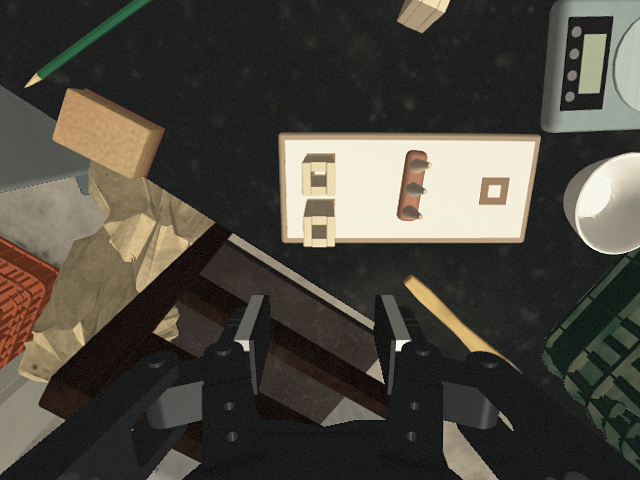

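Both near posts stand on their marks ((318,180) and (319,232)). Next post C.

Emit:
{"op": "apply_moves", "data": {
  "commands": [
    [5,0,0,0,0.1],
    [5,0,0,0,0.1],
    [5,0,0,0,0.1],
    [5,0,0,0,0.08],
    [5,3.67,0.22,0,0],
    [5,3.67,0.22,0,0],
    [5,3.67,0.22,0,0],
    [5,3.67,0.22,0,0],
    [5,3.67,0.2,0,0],
    [5,0,0,2.8,0],
    [5,0,0,0,0],
    [5,0,0,0,0]
  ]
}}

```text
time_s: 14.4
eef_pos: [625.2, -44.2, 147.3]
ee_rot: [-0.002, 0.875, 0.484, -0.002]
force: [-0.3, -0.4, 0.9]
grip_width: 0.581
```

Run:
```python
from h import *
rt(626.7,-44.5,30,-.561)
save('w10',ctrl.capture('wrist'))
```

```text
t14.40 at [625.2 -44.2 147.3] h -0.561 | roll 0.000 THEN tool cm [ 0.05  0.15 11.73] n 2.8 F [-0.3 -0.4  0.9] g0.581 j6 0.30
```

View pics/w10.png

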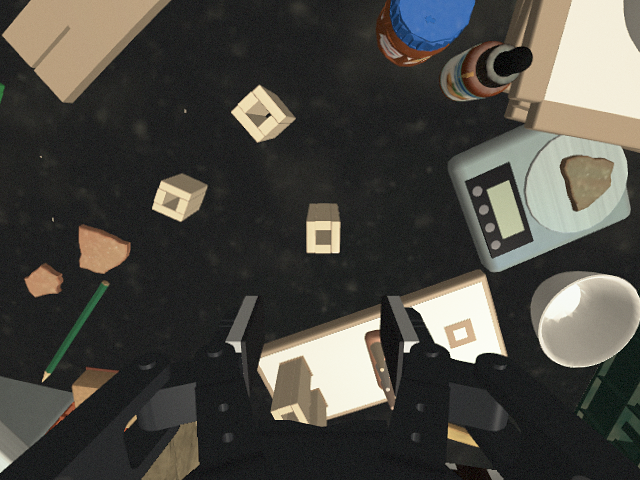

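Emit:
{"op": "apply_moves", "data": {
  "commands": [
    [5,0,0.1,3,0],
    [5,0,0,3,0],
    [5,0,0,3,0],
    [5,0,0,2,0],
    [5,0,0,0.7,0],
    [5,0,0,0,0],
    [2,0,0,0,0],
    [2,0,0,0,0],
    [2,0,0,0,0],
    [2,0,0,0,0],
    [2,0,0,0,0],
    [2,0,0,0,0]
  ]
}}

```text
time_s: 15.45
eef_pos: [628.5, -45.2, 35.0]
ee_rot: [0.001, 0.875, 0.484, 0.001]
force: [-1.1, -0.7, 5.9]
grip_width: 0.266
```

Emit:
{"op": "apply_moves", "data": {
  "commands": [
    [2,0,0,0,0],
    [2,0,0,-1,0],
    [2,0,0,-2,0],
    [2,0,0,-3,0],
    [2,0,0,-3,0],
    [2,0,0,-3,0],
    [2,0,0,0,-0.1],
    [2,0,0,0,-0.1],
    [2,0,0,0,-0.1],
    [2,0,0,0,-0.08],
    [2,0,0,0,0],
    [2,0,0,0,0]
  ]
}}

```text
time_s: 16.45
eef_pos: [627.5, -44.8, 153.6]
ee_rot: [0.0, 0.769, 0.639, 0.0]
force: [0.3, -0.0, -0.4]
grip_width: 0.267
```

Run:
```python
from h import *
rt(677.2,-202.4,65,-.181)
save('w11',ctrl.capture('wrist'))
```

```text
t16.45 at [627.5 -44.8 153.6] h -0.183 | roll -0.002 THEN tool cm [-14.61   7.73   8.86] n 4.5 F [ 0.3 -0.  -0.4] g0.267 j6 -0.07
```

View pics/w11.png

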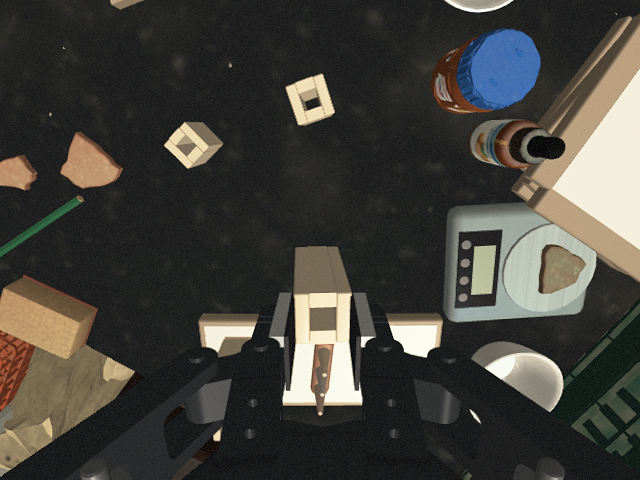

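Emit:
{"op": "apply_moves", "data": {
  "commands": [
    [2,-2.92,1.54,0,0],
    [2,-2.92,1.54,0,0],
    [2,-2.92,1.55,0,0],
    [2,-2.92,1.55,0,0],
    [2,-2.93,1.55,0,0],
    [2,0,0,0,0],
    [2,0,0,3,0],
    [2,0,0,3,0],
    [2,0,0,2.7,0],
    [2,0,0,0,0],
    [2,0,0,0,0]
  ]
}}

```text
time_s: 17.42
eef_pos: [676.8, -202.0, 65.5]
ee_rot: [-0.001, 0.768, 0.64, -0.0]
force: [0.6, 0.2, 0.2]
grip_width: 0.266
```

Run:
```python
from h import *
rt(677.2,-202.4,50,-.181)
save('w12',ctrl.capture('wrist'))
```

```text
t17.42 at [ 676.8 -202.    65.5] h -0.182 | roll -0.001 THEN tool cm [-0.03  0.05  1.55] n 0.4 F [0.6 0.2 0.2] g0.266 j6 -0.27
```

View pics/w12.png

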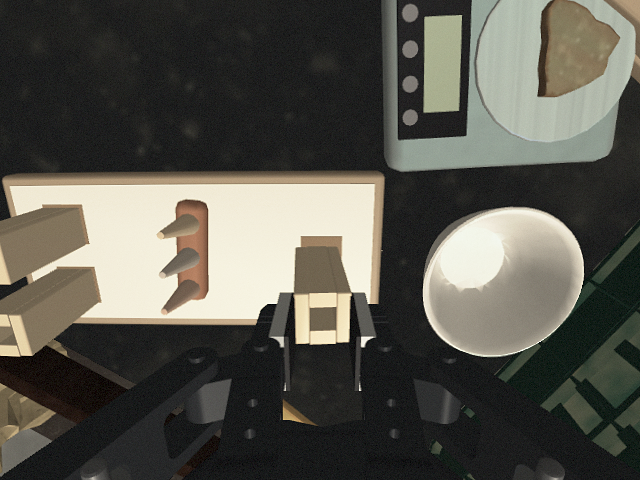

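Emit:
{"op": "apply_moves", "data": {
  "commands": [
    [2,0,0,0.8,0],
    [2,0,0,0.4,0],
    [2,0,0,0.3,0],
    [2,0,0,0,0],
    [2,0,0,0,0]
  ]
}}

```text
time_s: 17.88
eef_pos: [677.2, -202.4, 51.0]
ee_rot: [0.0, 0.768, 0.64, 0.0]
force: [0.1, 0.1, -1.3]
grip_width: 0.265
```

Emit:
{"op": "apply_moves", "data": {
  "commands": [
    [2,0,0,0.1,0],
    [2,0,0,0,0],
    [4,0,0,0,0],
    [4,0,0,0,0],
    [4,0,0,0,0],
    [4,0,0,0,0],
    [4,0,0,-3,0],
    [4,0,0,-4,0],
    [4,0,0,-4,0],
    [4,0,0,-4,0],
    [4,0,0,0,0],
    [4,0,0,0,0]
  ]
}}

```text
time_s: 18.88
eef_pos: [677.9, -202.7, 202.6]
ee_rot: [0.002, 0.768, 0.64, 0.001]
force: [-0.2, 0.0, -1.6]
grip_width: 0.471
```

Emit:
{"op": "apply_moves", "data": {
  "commands": [
    [8.5,0,-3,-2,0],
    [8.5,0,-3,-2,0],
    [8.5,0,0,0,0],
    [8.5,0,0,0,0]
  ]
}}

```text
time_s: 19.22
eef_pos: [617.5, -191.5, 240.1]
ee_rot: [0.0, 0.768, 0.64, 0.0]
force: [-0.3, 0.6, -1.0]
grip_width: 0.99
```

Run:
```python
from h import *
c=K('wrist'); im=ctrl.capture('wrist'); save('w13',im); np.savez('w13.npz',k=c[0],d=c[1],T=c[2])
rt(600,187.8,150,.114+np.pi/2)
```

```text
t19.27 at [ 618.  -191.6  238.9] h -0.181 | roll 1.276 THEN tool cm [  2.53 -37.89   8.89] n 9.4 F [ 0.  -0.1  0.2] g0.994 j6 -0.30
```

View pics/w13.png

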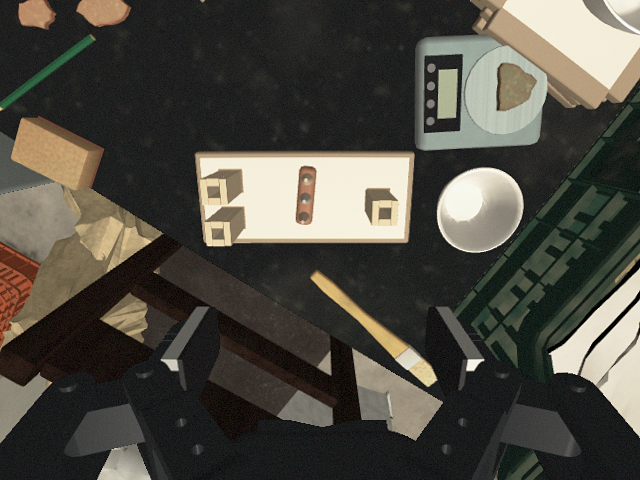

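Run:
```python
from h import *
z=np.load('w13.npz'); c=(z['k'],z['d'],z['T'])
im=cv2.imread('pics/w13.png'); g=im.min(2)
O=np.array([600.3,-188.6]);b=-.181;R=np.array([[np.cos(b),-np.sin(b)],[np.sin(b),np.cos(b)]])
f=lambda uv,z:((onz(c,uv,z)[:,:2]-O)@R).round(1)
print('posts',f([(217,191),(219,234),(385,211)],75)); print('cone base',f([(307,196)],25))
print('white corners',f([(200,157),(409,157),(405,238),(207,242)],15))
print('shelf center', f([(200,157),(409,157),(405,238)],15).mean(0))
cv2.imwrite('pics/w13c.png',cv2.resize(im[140:255,185:425],None,fx=3.3,fy=3.3,interpolation=cv2.INTER_CUBIC))
```

```text
posts [[-76.3  20.2]
 [-77.9 -20.3]
 [ 76.2   1.5]]
cone base [[2.9 5.9]]
white corners [[-108.6   45.5]
 [ 109.    45.1]
 [ 110.7  -43.1]
 [-110.   -47.7]]
shelf center [37.03333333 15.83333333]
```

View pics/w13c.png

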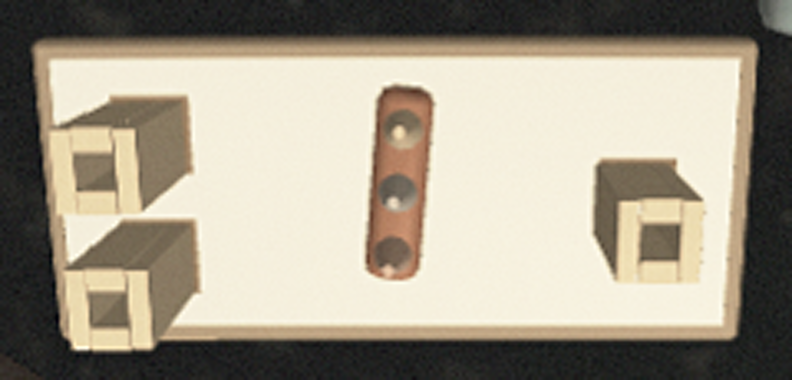

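Emit:
{"op": "apply_moves", "data": {
  "commands": [
    [8.5,0,0,0,-0.1166],
    [8.5,0,0,0,-0.1166],
    [8.5,0,0,0,-0.1166],
    [8.5,0,0,0,-0.1166],
    [8.5,0,0,0,-0.1166],
    [8.5,0,0,0,-0.1166],
    [8.5,0,0,0,-0.1166],
    [8.5,0,0,0,-0.1166],
    [8.5,0,0,0,-0.1166],
    [8.5,0,0,0,-0.1166],
    [8.5,0,0,0,-0.1166],
    [8.5,0,0,0,-0.1166]
  ]
}}

```text
time_s: 20.27
eef_pos: [618.5, -191.6, 237.3]
ee_rot: [-0.002, 0.172, 0.985, 0.001]
force: [-0.2, -0.8, -0.6]
grip_width: 0.995
```

Emit:
{"op": "apply_moves", "data": {
  "commands": [
    [8.5,0,0,0,-0.1166],
    [8.5,0,0,0,-0.1166],
    [8.5,0,0,0,-0.1166],
    [8.5,0,0,0,-0.1166],
    [8.5,0,0,0,0],
    [8.5,0,0,0,0]
  ]
}}

```text
time_s: 20.77
eef_pos: [618.4, -191.6, 238.0]
ee_rot: [-0.001, -0.055, 0.998, 0.001]
force: [0.3, -0.9, 0.6]
grip_width: 0.995
```

Run:
```python
from h import *
rt(600,187.8,200,.114+np.pi/2)
```

```text
t20.77 at [ 618.4 -191.6  238. ] h 1.681 | roll -0.003 THEN tool cm [-2.49 37.9   3.8 ] n 9.2 F [ 0.3 -0.9  0.6] g0.995 j6 -2.16
```

Emit:
{"op": "apply_moves", "data": {
  "commands": [
    [8.5,-0.25,3.79,0,0],
    [8.5,-0.25,3.79,0,0],
    [8.5,-0.25,3.79,0,0],
    [8.5,-0.25,3.79,0,0],
    [8.5,-0.25,3.79,0,0],
    [8.5,-0.25,3.79,0,0],
    [8.5,-0.25,3.79,0,0],
    [8.5,-0.25,3.79,0,0],
    [8.5,-0.25,3.79,0,0],
    [8.5,-0.25,3.79,0,0],
    [8.5,0,0,0,0],
    [8.5,0,0,0,0]
  ]
}}

```text
time_s: 21.77
eef_pos: [599.7, 189.5, 238.9]
ee_rot: [-0.001, -0.057, 0.998, -0.0]
force: [0.1, -0.8, -0.7]
grip_width: 0.997
```

Run:
```python
from h import *
rt(600,187.8,60,.114+np.pi/2)
c=K('wrist'); im=ctrl.capture('wrist'); save('w14',im); np.savez('w14.npz',k=c[0],d=c[1],T=c[2])
```

```text
t21.77 at [599.7 189.5 238.9] h 1.685 | roll -0.000 THEN tool cm [-1.000e-02 -1.800e-01  1.789e+01] n 4.3 F [ 0.1 -0.8 -0.7] g0.997 j6 -1.56
```

View pics/w14.png

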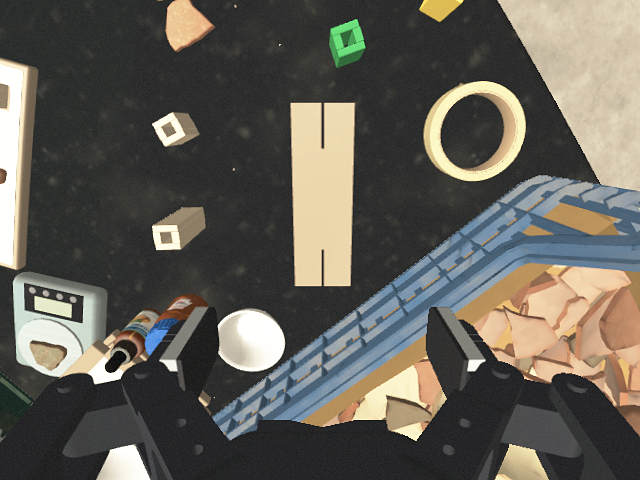

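Run:
```python
from h import *
c=K('scene'); print(onz(c,[(262,160),(380,172),(500,183)],0).round(0)); print(onz(c,[(262,128),(375,140),(505,138)],110).round(0))
z=np.load('w14.npz'); w=(z['k'],z['d'],z['T'])
for h in (0,80,120): print(h,onz(w,[(540,180),(400,270),(300,350)],h).round(0)[:,:2].tolist())
im=cv2.imread('pics/w14.png')
m=(im[:,:,2]>130).astype(np.uint8)
n,l,s,ce=cv2.connectedComponentsWithStats(m); i=l[200,310]
ct=max(cv2.findContours((l==i).astype(np.uint8),0,1)[0],key=cv2.contourArea).reshape(-1,2)
print(cv2.minAreaRect(onz(w,ct,12)[:,:2].astype(np.float32)))
```

```text
[[ 549.  433.    0.]
 [ 786.  220.    0.]
 [1018.   20.    0.]]
[[ 547.  409.  110.]
 [ 754.  214.  110.]
 [1031.   54.  110.]]
0 [[552.0, 426.0], [675.0, 290.0], [798.0, 182.0]]
80 [[546.0, 377.0], [645.0, 268.0], [743.0, 182.0]]
120 [[543.0, 352.0], [630.0, 257.0], [716.0, 182.0]]
((600.5833129882812, 188.50033569335938), (198.82571411132812, 65.03434753417969), 6.55956506729126)
```

Emit:
{"op": "apply_moves", "data": {
  "commands": [
    [7.8,0,-0.1,3.5,0],
    [7.8,0,0,3.5,0],
    [7.8,0,0,3.5,0],
    [7.8,0,0,3.5,0],
    [7.8,0,0,3.5,0],
    [7.8,0,0,2.4,0],
    [7.8,0,0,1,0],
    [7.8,0,0,0,0],
    [7.8,0,0,0,0]
  ]
}}

```text
time_s: 22.57
eef_pos: [600.9, 186.0, 31.8]
ee_rot: [0.001, -0.056, 0.998, -0.0]
force: [-0.2, 0.7, 0.9]
grip_width: 0.915
```

Run:
```python
from h import *
rt(600.6,188.5,15,.1145+np.pi/2)
c=K('wrist'); im=ctrl.capture('wrist'); save('w15',im)
save('s15',cv2.resize(ctrl.capture('scene')[130:250,250:410],None,fx=4,fy=4,interpolation=cv2.INTER_CUBIC))
```

```text
t22.57 at [600.9 186.   31.8] h 1.683 | roll -0.002 THEN tool cm [-0.    0.25  1.68] n 0.4 F [-0.2  0.7  0.9] g0.915 j6 -1.57
```

View pics/w15.png

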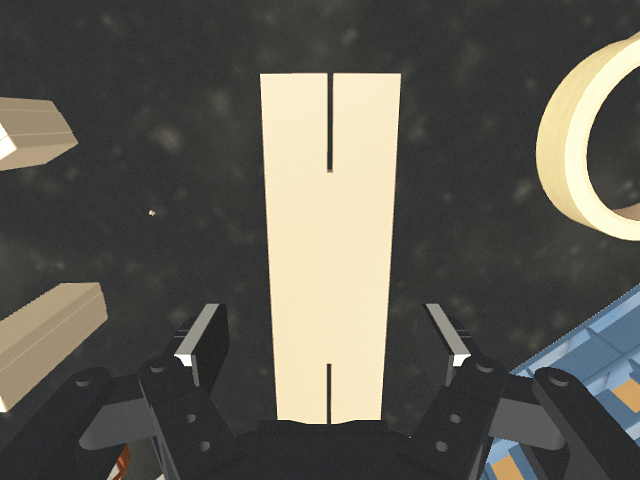

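View pics/s15.png

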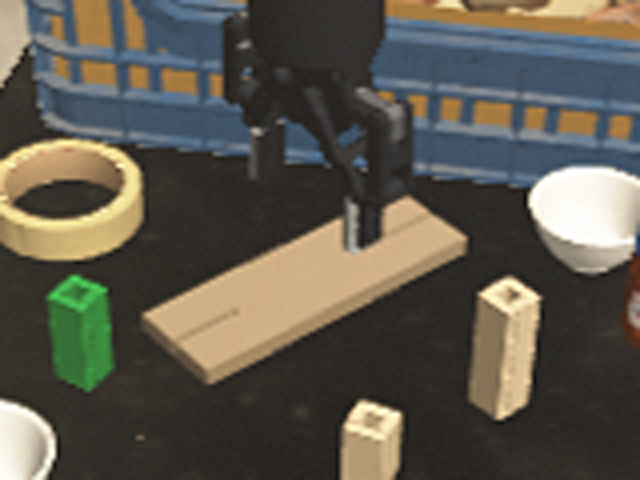

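Run:
```python
from h import *
c=K('scene')
# near finger pad tip corners: inner bottom (346,248)->, outer bottom (378,247)
for q in [(346,249),(362,251),(379,247),(262,180)]:
    uv=(250+(q[0]-1.5)/4,130+(q[1]-1.5)/4)
    print(q,[onz(c,uv,z)[0].round(0).tolist() for z in (15,20,25,30,35)])
```

```text
(346, 249) [[631.0, 194.0, 15.0], [627.0, 189.0, 20.0], [623.0, 183.0, 25.0], [620.0, 178.0, 30.0], [616.0, 173.0, 35.0]]
(362, 251) [[638.0, 187.0, 15.0], [634.0, 182.0, 20.0], [630.0, 177.0, 25.0], [627.0, 171.0, 30.0], [623.0, 166.0, 35.0]]
(379, 247) [[649.0, 185.0, 15.0], [645.0, 180.0, 20.0], [641.0, 175.0, 25.0], [637.0, 169.0, 30.0], [634.0, 164.0, 35.0]]
(262, 180) [[625.0, 282.0, 15.0], [621.0, 276.0, 20.0], [617.0, 270.0, 25.0], [614.0, 264.0, 30.0], [610.0, 258.0, 35.0]]
```

Run:
```python
from h import *
c=K('scene'); w=K('wrist'); s,p,h=pose(); print(p)
Y=np.array([np.cos(h),np.sin(h)])
for dz in (-11,0,10,20,30):
    P=[[*(p[:2]-39*Y),p[2]+dz],[*(p[:2]+39*Y),p[2]+dz],[*p[:2],p[2]+dz]]
    print(dz,((proj(c,P)-[250,130])*4).round(0).tolist(),proj(w,P).round(0).tolist())
print(((proj(c,[[600.6,188.5,12]])-[250,130])*4))
```

```text
[601.33414431 186.51318704  32.88536749]
-11 [[353.0, 293.0], [271.0, 230.0], [311.0, 261.0]] [[249.0, 282.0], [400.0, 282.0], [324.0, 282.0]]
0 [[354.0, 278.0], [271.0, 215.0], [311.0, 246.0]] [[244.0, 292.0], [405.0, 291.0], [325.0, 292.0]]
10 [[354.0, 265.0], [271.0, 202.0], [312.0, 233.0]] [[240.0, 301.0], [410.0, 301.0], [325.0, 301.0]]
20 [[355.0, 251.0], [271.0, 188.0], [312.0, 219.0]] [[235.0, 312.0], [415.0, 312.0], [325.0, 312.0]]
30 [[355.0, 237.0], [271.0, 174.0], [312.0, 205.0]] [[229.0, 324.0], [421.0, 324.0], [325.0, 324.0]]
[[307.98643543 272.35354639]]
```

Emit:
{"op": "apply_moves", "data": {
  "commands": [
    [7.8,0,0.2,0.5,0],
    [7.8,0,0,0.5,0],
    [7.8,0,0,0.6,0],
    [7.8,0,0,0,0],
    [7.8,0,0,0,0],
    [7.8,0,0,0,0]
  ]
}}

```text
time_s: 23.17
eef_pos: [599.9, 188.8, 14.8]
ee_rot: [0.0, -0.057, 0.998, -0.0]
force: [0.3, -0.3, 0.4]
grip_width: 0.913
```

Run:
```python
from h import *
rt(600.6,188.5,15,.1145+np.pi/2)
save('s16',cv2.resize(ctrl.capture('scene')[150:230,280:380],None,fx=6,fy=6,interpolation=cv2.INTER_CUBIC))
```

```text
t23.17 at [599.9 188.8  14.8] h 1.685 | roll -0.001 THEN tool cm [-0.07 -0.04 -0.02] n 0.0 F [ 0.3 -0.3  0.4] g0.913 j6 -1.57
```

View pics/s16.png

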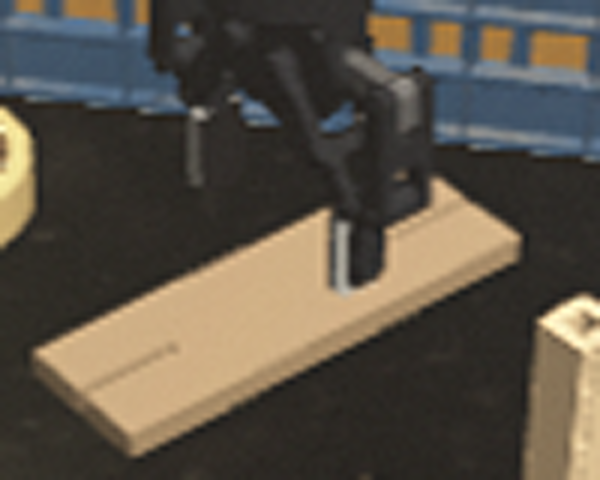

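Run:
```python
from h import *
c=K('scene'); s,p,h=pose()
Y=np.array([np.cos(h),np.sin(h)]);X=np.array([-np.sin(h),np.cos(h)])
for z in (0,5,10,15,20,25,30):
    P=[[*(p[:2]-39*Y+11*X),z],[*(p[:2]-39*Y-11*X),z],[*(p[:2]+39*Y+11*X),z],[*(p[:2]+39*Y-11*X),z]]
    print(z,((proj(c,P)-[280,150])*6).round(0).tolist())
```

```text
0 [[321.0, 372.0], [363.0, 349.0], [199.0, 276.0], [241.0, 255.0]]
5 [[321.0, 362.0], [363.0, 340.0], [199.0, 266.0], [241.0, 245.0]]
10 [[321.0, 352.0], [364.0, 330.0], [199.0, 256.0], [241.0, 236.0]]
15 [[321.0, 342.0], [364.0, 320.0], [199.0, 246.0], [241.0, 226.0]]
20 [[322.0, 332.0], [365.0, 310.0], [199.0, 237.0], [241.0, 216.0]]
25 [[322.0, 322.0], [365.0, 300.0], [199.0, 227.0], [241.0, 206.0]]
30 [[322.0, 312.0], [365.0, 290.0], [199.0, 217.0], [241.0, 197.0]]
```

Emit:
{"op": "apply_moves", "data": {
  "commands": [
    [7.8,0,0,0.4,0],
    [7.8,0,0,0.4,0],
    [7.8,0,0,0.2,0],
    [7.8,0,0,0,0],
    [7.8,0,0,0,0],
    [7.8,0,0,0,0]
  ]
}}

```text
time_s: 23.72
eef_pos: [599.9, 188.8, 4.9]
ee_rot: [0.0, -0.057, 0.998, 0.0]
force: [0.1, 0.3, 1.0]
grip_width: 0.912
```

Run:
```python
from h import *
rt(600.6,188.5,15,.1145+np.pi/2)
save('s17',cv2.resize(ctrl.capture('scene')[150:230,280:380],None,fx=6,fy=6,interpolation=cv2.INTER_CUBIC))
save('w17',ctrl.capture('wrist'))
```

```text
t23.72 at [599.9 188.8   4.9] h 1.685 | roll -0.001 THEN tool cm [-0.07 -0.03 -1.01] n 0.2 F [0.1 0.3 1. ] g0.912 j6 -1.57
```

View pics/s17.png

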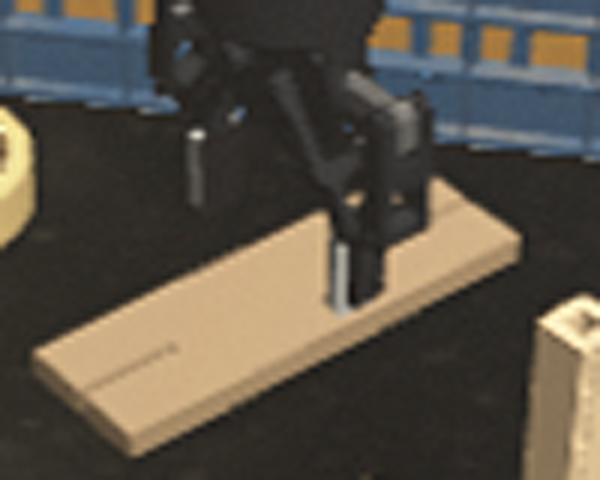

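View pics/w17.png

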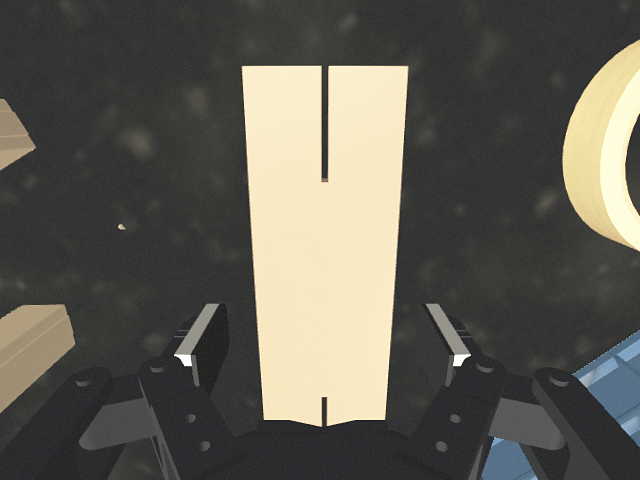

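Emit:
{"op": "apply_moves", "data": {
  "commands": [
    [6,0,0,0,0],
    [6,0,0,0,0],
    [6,0,0,0,0],
    [6,0,0,0,0]
  ],
  "squeeze": 30
}}

```text
time_s: 24.15
eef_pos: [599.8, 188.8, 4.8]
ee_rot: [0.0, -0.057, 0.998, 0.0]
force: [0.2, 0.5, 0.5]
grip_width: 0.703
```

Run:
```python
from h import *
rt(600.6,188.5,15,.1145+np.pi/2)
save('s18',cv2.resize(ctrl.capture('scene')[150:230,280:380],None,fx=6,fy=6,interpolation=cv2.INTER_CUBIC))
save('w18',ctrl.capture('wrist'))
```

```text
t24.15 at [599.8 188.8   4.8] h 1.685 | roll -0.001 THEN tool cm [-0.07 -0.03 -1.02] n 0.2 F [0.2 0.5 0.5] g0.703 j6 -1.57
```

View pics/s18.png

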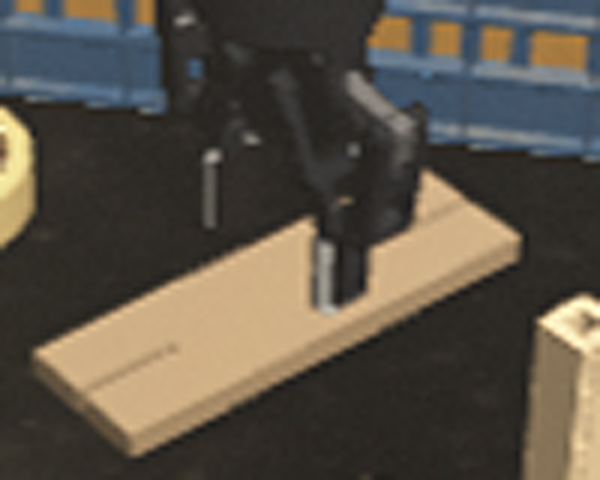

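View pics/w18.png

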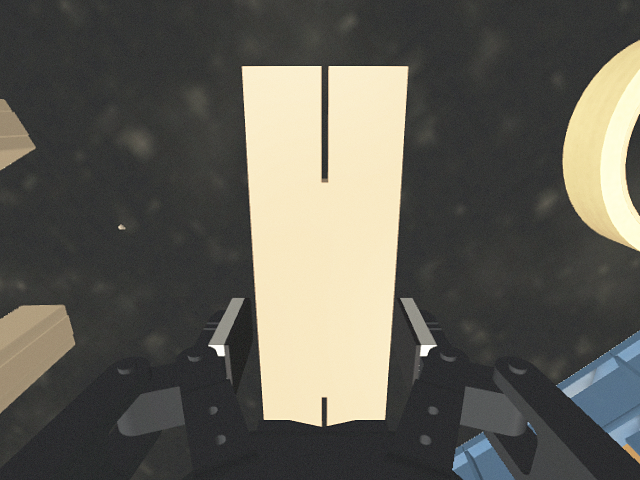

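Emit:
{"op": "apply_moves", "data": {
  "commands": [
    [6,0,0,0.3,0],
    [6,0,0,0.3,0],
    [6,0,0,0.2,0],
    [6,0,0,0,0],
    [6,0,0,0,0]
  ]
}}

```text
time_s: 24.67
eef_pos: [599.7, 188.7, -3.4]
ee_rot: [-0.0, -0.057, 0.998, -0.0]
force: [-0.0, 0.2, 0.6]
grip_width: 0.703
```

Emit:
{"op": "apply_moves", "data": {
  "commands": [
    [6,0,0,0.3,0],
    [6,0,0,0.3,0],
    [6,0,0,0,0],
    [6,0,0,0,0]
  ]
}}

```text
time_s: 25.0
eef_pos: [599.7, 188.7, -9.5]
ee_rot: [-0.0, -0.057, 0.998, -0.0]
force: [-0.9, 1.0, 0.1]
grip_width: 0.702
```

Run:
```python
from h import *
rt(600.6,188.5,15,.1145+np.pi/2)
save('s19',cv2.resize(ctrl.capture('scene')[150:230,280:380],None,fx=6,fy=6,interpolation=cv2.INTER_CUBIC))
```

```text
t25.00 at [599.7 188.7  -9.5] h 1.685 | roll -0.001 THEN tool cm [-0.09 -0.03 -2.45] n 0.6 F [-0.9  1.   0.1] g0.702 j6 -1.57
```

View pics/s19.png

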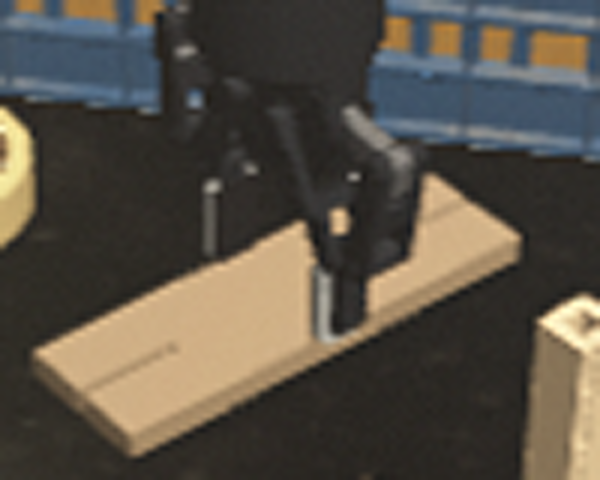

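Emit:
{"op": "apply_moves", "data": {
  "commands": [
    [6,0,0,0.2,0],
    [6,0,0,0.2,0],
    [6,0,0,0,0],
    [6,0,0,0,0]
  ]
}}

```text
time_s: 25.38
eef_pos: [600.3, 188.9, -10.4]
ee_rot: [0.001, -0.057, 0.998, -0.0]
force: [-10.4, -2.7, 23.0]
grip_width: 0.701
```

Emit:
{"op": "apply_moves", "data": {
  "commands": [
    [6,0,0,-0.5,0],
    [7.8,0,0,-0.5,0],
    [7.8,0,0,0,0],
    [7.8,0,0,0,0],
    [7.8,0,0,0,0],
    [7.8,0,0,0.6,0],
    [7.8,0,0,0.6,0],
    [7.8,0,0,0.3,0],
    [7.8,0,0,0,0],
    [7.8,0,0,0,0]
  ]
}}

```text
time_s: 26.22
eef_pos: [599.6, 188.7, -18.7]
ee_rot: [-0.0, -0.057, 0.998, -0.0]
force: [0.0, 0.1, -0.0]
grip_width: 0.913
```

Emit:
{"op": "apply_moves", "data": {
  "commands": [
    [5.8,0,0,0,0],
    [5.8,0,0,0,0],
    [5.8,0,0,0,0],
    [5.8,0,0,0,0],
    [5.8,0,0,0,0],
    [5.8,0,0,0,0]
  ],
  "squeeze": 60
}}

```text
time_s: 26.72
eef_pos: [600.3, 188.9, -17.4]
ee_rot: [0.001, -0.057, 0.998, 0.0]
force: [-0.9, -1.0, 5.4]
grip_width: 0.722
```

Run:
```python
from h import *
rt(600.6,188.5,15,.1145+np.pi/2)
save('s20',cv2.resize(ctrl.capture('scene')[150:230,280:380],None,fx=6,fy=6,interpolation=cv2.INTER_CUBIC))
```

```text
t26.72 at [600.3 188.9 -17.4] h 1.685 | roll -0.001 THEN tool cm [-0.02 -0.04 -3.24] n 0.8 F [-0.9 -1.   5.4] g0.722 j6 -1.57
```

View pics/s20.png

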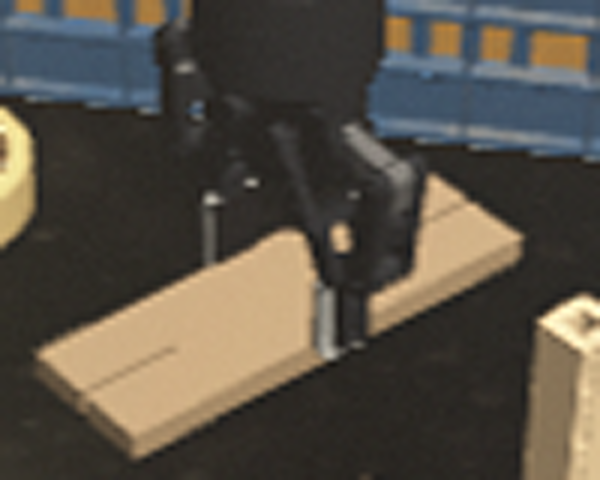

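Emit:
{"op": "apply_moves", "data": {
  "commands": [
    [5.8,0,0,-0.5,0],
    [5.8,0,0,-1,0],
    [5.8,0,0,-1.5,0],
    [5.8,0,0,-1.5,0],
    [5.8,0,0,0,0],
    [5.8,0,0,0,0]
  ],
  "squeeze": 80
}}

```text
time_s: 27.27
eef_pos: [600.0, 188.8, 27.3]
ee_rot: [0.001, -0.057, 0.998, 0.0]
force: [-0.3, -0.7, -3.1]
grip_width: 0.714
```

Run:
```python
from h import *
rt(600.6,188.5,15,.1145+np.pi/2)
save('s21',cv2.resize(ctrl.capture('scene')[130:230,260:390],None,fx=5,fy=5,interpolation=cv2.INTER_CUBIC))
save('w21',ctrl.capture('wrist'))
```

```text
t27.27 at [600.  188.8  27.3] h 1.685 | roll -0.001 THEN tool cm [-0.06 -0.04  1.23] n 0.3 F [-0.3 -0.7 -3.1] g0.714 j6 -1.57
```

View pics/s21.png

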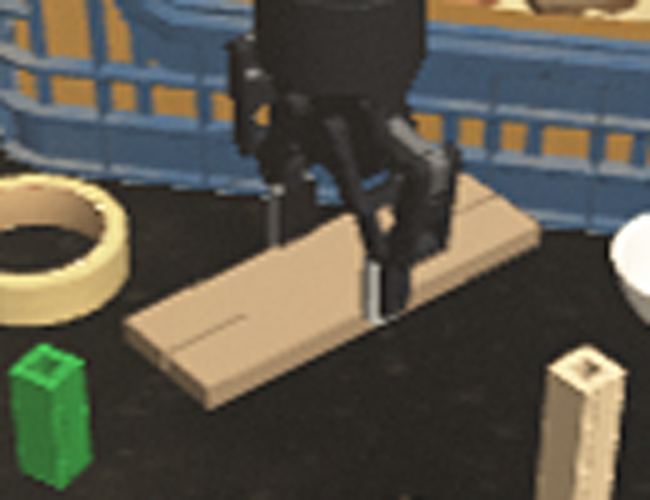

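View pics/w21.png

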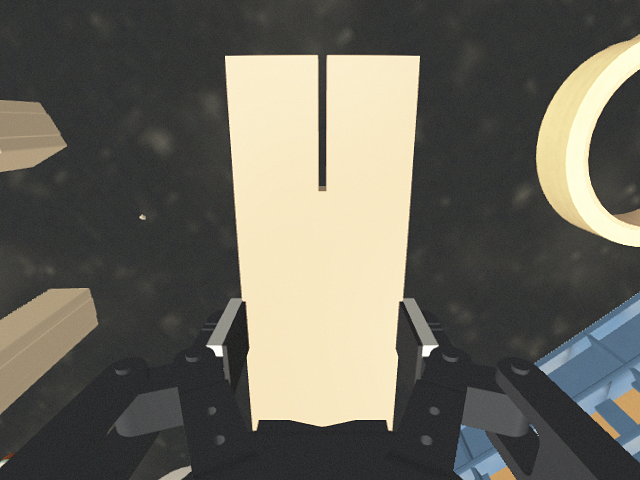

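Emit:
{"op": "apply_moves", "data": {
  "commands": [
    [5.8,0,0,-2,0],
    [5.8,0,0,-3,0],
    [5.8,0,0,-3,0],
    [5.8,0,0,-2.3,0],
    [5.8,0,0,0,0.05],
    [5.8,0,0,0,0.1],
    [5.8,0,0,0,0.1],
    [5.8,0,0,0,0.045],
    [5.8,0,0,0,0],
    [5.8,0,0,0,0]
  ]
}}

```text
time_s: 28.2
eef_pos: [599.5, 188.7, 128.9]
ee_rot: [-0.001, 0.09, 0.996, -0.0]
force: [-0.4, 0.3, -3.1]
grip_width: 0.713
```

Run:
```python
from h import *
rt(600.3,-188.6,130,-.181+np.pi/2)
```

```text
t28.20 at [599.5 188.7 128.9] h 1.391 | roll 0.001 THEN tool cm [ -6.87 -37.1   -0.11] n 9.0 F [-0.4  0.3 -3.1] g0.713 j6 -1.27
```

Emit:
{"op": "apply_moves", "data": {
  "commands": [
    [5.8,-0.3,-1.6,0,0],
    [5.8,-0.57,-3.1,0,0],
    [5.8,-0.57,-3.1,0,0],
    [5.8,-0.57,-3.1,0,0],
    [5.8,-0.57,-3.1,0,0],
    [5.8,-0.57,-3.1,0,0],
    [5.8,-0.57,-3.1,0,0],
    [5.8,-0.57,-3.1,0,0],
    [5.8,-0.57,-3.1,0,0],
    [5.8,-0.57,-3.1,0,0],
    [5.8,-0.57,-3.1,0,0],
    [5.8,-0.57,-3.1,0,0]
  ]
}}

```text
time_s: 29.2
eef_pos: [599.7, -175.7, 129.3]
ee_rot: [-0.0, 0.09, 0.996, 0.0]
force: [0.2, -0.8, -3.4]
grip_width: 0.715
```

Emit:
{"op": "apply_moves", "data": {
  "commands": [
    [5.8,-0.3,-1.4,0,0],
    [5.8,0,0,0,0],
    [5.8,0,0,0,0],
    [5.8,0,0,0,0]
  ]
}}

```text
time_s: 29.53
eef_pos: [600.5, -187.2, 129.5]
ee_rot: [-0.0, 0.09, 0.996, 0.0]
force: [0.2, 0.4, -3.2]
grip_width: 0.714
```

Run:
```python
from h import *
rt(600.3,-188.6,70,-.181+np.pi/2)
save('s22',cv2.resize(ctrl.capture('scene')[180:360,340:530],None,fx=3.3,fy=3.3,interpolation=cv2.INTER_CUBIC))
save('w22',ctrl.capture('wrist'))
```

```text
t29.53 at [ 600.5 -187.2  129.5] h 1.391 | roll 0.001 THEN tool cm [-0.   -0.14  5.95] n 1.4 F [ 0.2  0.4 -3.2] g0.714 j6 -1.88
```

View pics/s22.png

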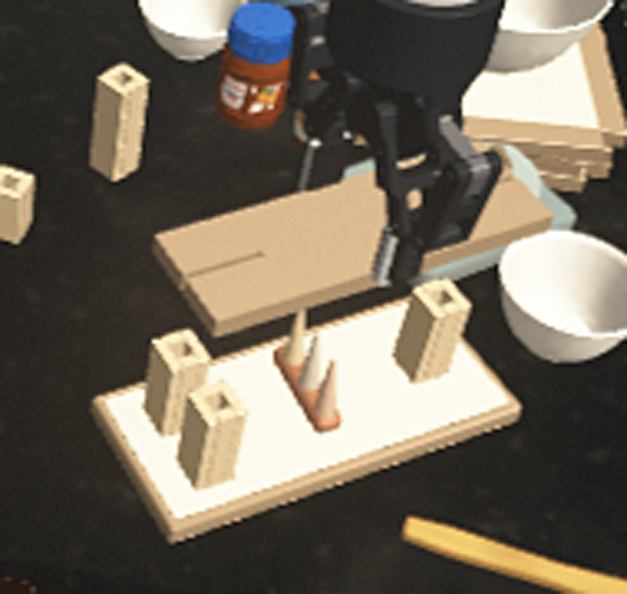

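View pics/w22.png

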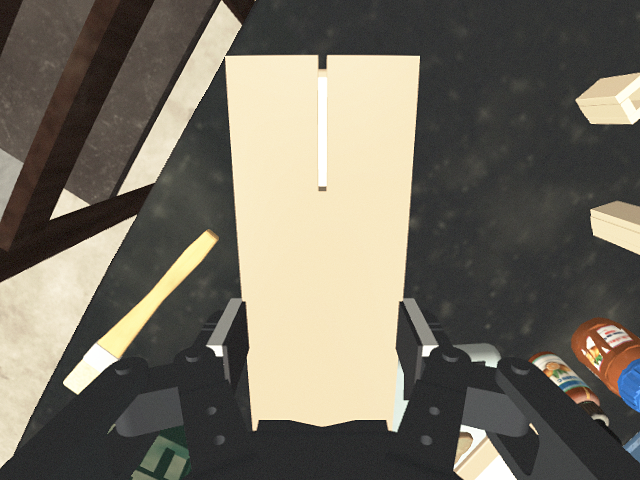

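Emit:
{"op": "apply_moves", "data": {
  "commands": [
    [5.8,0,-0.14,2,0],
    [5.8,0,0,2,0],
    [5.8,0,0,1.5,0],
    [5.8,0,0,1,0],
    [5.8,0,0,0,0],
    [5.8,0,0,0,0],
    [5.8,0,0,0,0]
  ]
}}

```text
time_s: 30.22
eef_pos: [600.9, -189.9, 66.0]
ee_rot: [0.001, 0.09, 0.996, -0.0]
force: [-0.1, -0.2, -2.6]
grip_width: 0.716
```

Run:
```python
from h import *
rt(600.3,-188.6,57.6,-.181+np.pi/2)
save('s23',cv2.resize(ctrl.capture('scene')[200:360,340:530],None,fx=4,fy=4,interpolation=cv2.INTER_CUBIC))
```

```text
t30.22 at [ 600.9 -189.9   66. ] h 1.390 | roll 0.000 THEN tool cm [0.09 0.12 0.84] n 0.2 F [-0.1 -0.2 -2.6] g0.716 j6 -1.88
```

View pics/s23.png

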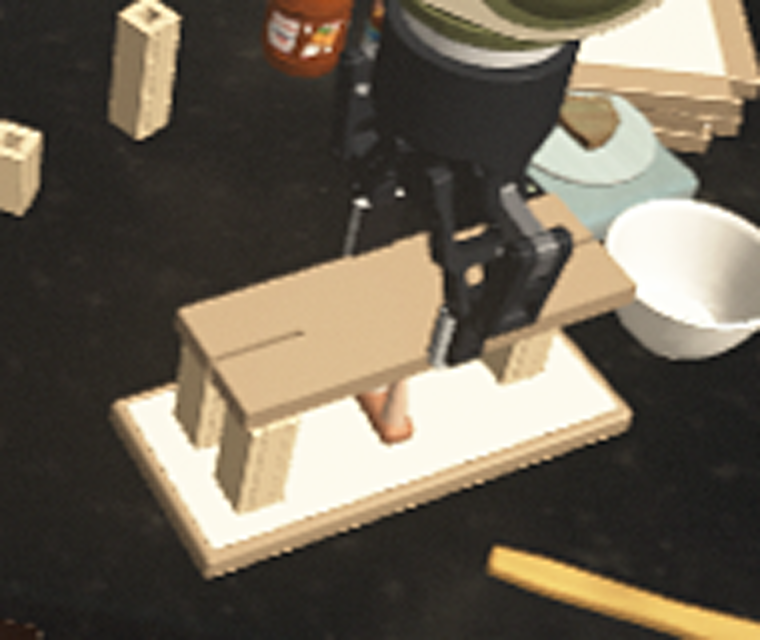

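Emit:
{"op": "apply_moves", "data": {
  "commands": [
    [5.8,0.05,0.1,0.3,0],
    [5.8,0,0,0.3,0],
    [5.8,0,0,0.1,0],
    [5.8,0,0,0,0],
    [5.8,0,0,0,0]
  ]
}}

```text
time_s: 30.68
eef_pos: [600.1, -188.8, 57.9]
ee_rot: [0.0, 0.09, 0.996, 0.0]
force: [-0.2, -0.8, -0.8]
grip_width: 0.716
```

Emit:
{"op": "apply_moves", "data": {
  "commands": [
    [5.8,0,0,0.1,0],
    [5.8,0,0,0,0],
    [5.8,0,0,0,0]
  ]
}}

```text
time_s: 30.93
eef_pos: [600.3, -188.9, 57.9]
ee_rot: [0.0, 0.09, 0.996, -0.0]
force: [-3.0, 0.9, 6.6]
grip_width: 0.71
```

Emit:
{"op": "apply_moves", "data": {
  "commands": [
    [5.8,0,0,-0.1,0],
    [6.4,0,0,0,0],
    [6.8,0,0,0,0],
    [7.4,0,0,0,0],
    [7.4,0,0,0,0],
    [7.4,0,0,0,0],
    [7.4,0,0,-1,0],
    [7.4,0,0,-2,0],
    [7.4,0,0,-3,0],
    [7.4,0,0,-4,0],
    [7.4,0,0,-4,0],
    [7.4,0,0,0,0]
  ]
}}

```text
time_s: 31.93
eef_pos: [602.5, -190.0, 207.5]
ee_rot: [0.007, 0.09, 0.996, -0.003]
force: [0.6, 0.2, 3.1]
grip_width: 0.867
```

Emit:
{"op": "apply_moves", "data": {
  "commands": [
    [7.4,0,0,-2,0],
    [7.4,0,0,0,0],
    [7.4,0,0,0,0]
  ]
}}

```text
time_s: 32.18
eef_pos: [600.2, -189.0, 218.5]
ee_rot: [0.001, 0.09, 0.996, -0.0]
force: [0.4, 0.9, 0.1]
grip_width: 0.868
```

Run:
```python
from h import *
s,p,h=pose();print(p,h)
save('s24',cv2.resize(ctrl.capture('scene')[200:360,340:530],None,fx=4,fy=4,interpolation=cv2.INTER_CUBIC))
c=K('wrist'); im=ctrl.capture('wrist'); save('w24',im); np.savez('w24.npz',k=c[0],d=c[1],T=c[2])
```

```text
[ 600.23203379 -189.0034988   218.54662456] 1.3896047705608425
```

View pics/s24.png

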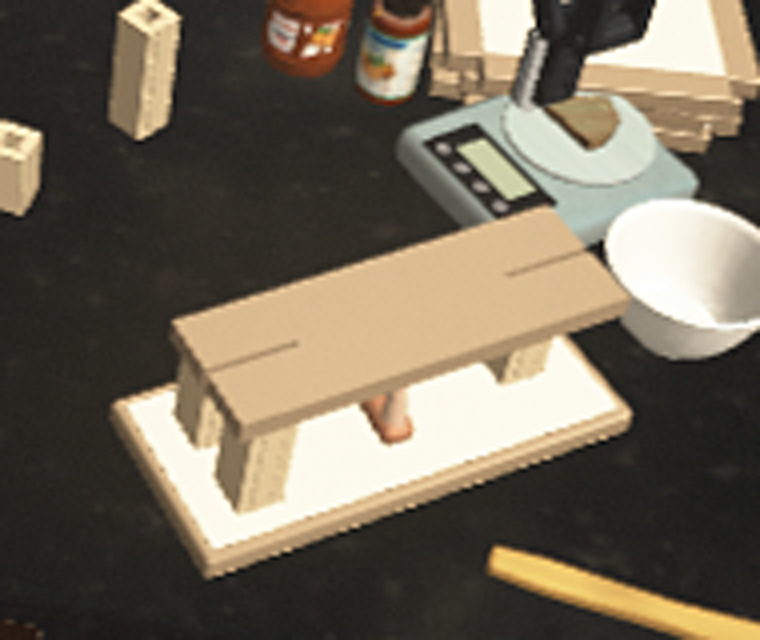

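View pics/w24.png

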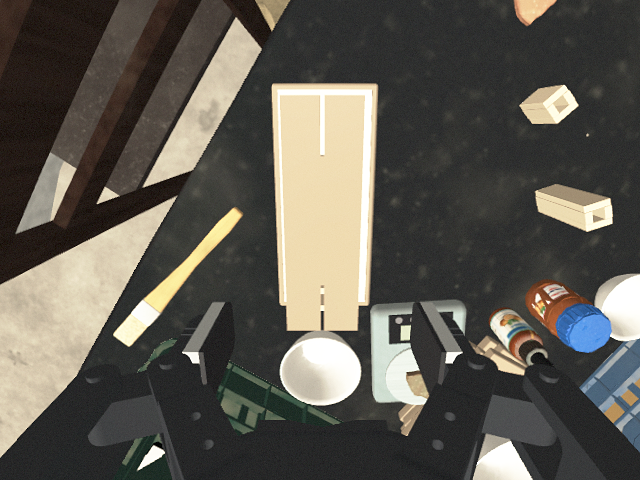

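Run:
```python
from h import *
z=np.load('w24.npz'); c=(z['k'],z['d'],z['T'])
O=np.array([600.3,-188.6]);b=-.181;R=np.array([[np.cos(b),-np.sin(b)],[np.sin(b),np.cos(b)]])
P=onz(c,[(279,95),(371,95),(358,331),(287,331)],87)[:,:2]
print(((P-O)@R).round(1),((P.mean(0)-O)@R).round(1),P.mean(0))
Q=onz(c,[(278,89),(373,89)],15)[:,:2]; print(((Q-O)@R).round(1))
# sherd
w1=np.load('w1.npz'); w=(w1['k'],w1['d'],w1['T'])
im=cv2.imread('pics/w1.png'); cv2.imwrite('pics/sh.png',cv2.resize(im[90:180,280:380],None,fx=7,fy=7,interpolation=cv2.INTER_CUBIC))
rt(441,34.7,200,0)
```

```text
[[-98.8 -33.4]
 [-98.8  35.4]
 [102.1  31.5]
 [102.1 -33.3]] [1.7 0. ] [ 601.93970265 -188.87450604]
[[-109.5  -42.2]
 [-109.4   46.1]]
t32.28 at [ 599.7 -188.7  216.7] h 1.390 | roll 1.390 THEN tool cm [ 22.34 -15.87   1.67] n 6.6 F [ 0.1 -1.1  0.8] g0.866 j6 -1.88
```

View pics/sh.png

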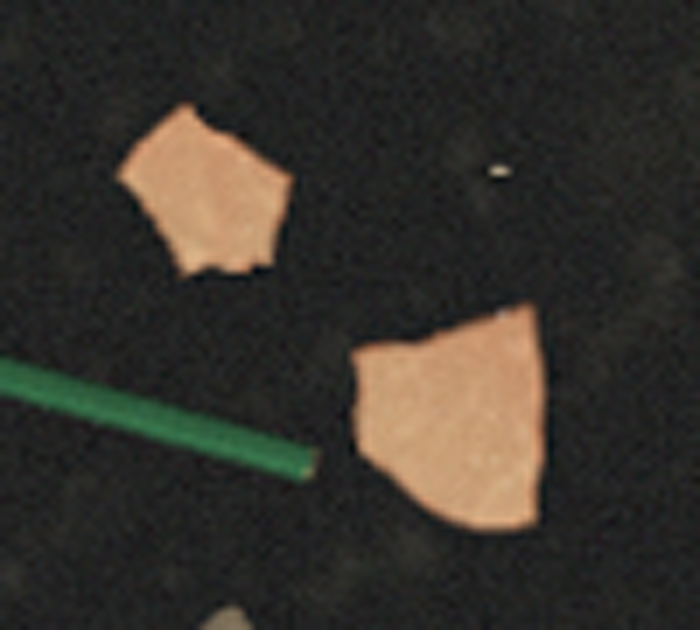

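Run:
```python
from h import *
w1=np.load('w1.npz'); w=(w1['k'],w1['d'],w1['T'])
q=lambda a:(280+(a[0]-3)/7,90+(a[1]-3)/7)
print(onz(w,[q((450,390)),q((355,400)),q((546,400)),q((450,420))],12)[:,:2].round(1))
rt(441,34.7,150,.6)
```

```text
[[437.6  40.1]
 [422.5  27.1]
 [455.2  50. ]
 [441.2  35.1]]
t32.28 at [ 599.7 -188.7  216.7] h 1.390 | roll 0.790 THEN tool cm [27.4  -0.48  6.67] n 6.8 F [ 0.1 -1.1  0.8] g0.866 j6 -1.88
```

Emit:
{"op": "apply_moves", "data": {
  "commands": [
    [7.4,0,0,0,0.1],
    [7.4,0,0,0,0.1],
    [7.4,0,0,0,0.1],
    [7.4,0,0,0,0.1],
    [7.4,0,0,0,0.1],
    [7.4,0,0,0,0.1],
    [7.4,0,0,0,0.1],
    [7.4,0,0,0,0.09],
    [5.2,3.5,0,0,0],
    [5.2,3.5,0,0,0],
    [5.2,3.5,0,0,0],
    [5.2,3.5,0,0,0]
  ]
}}

```text
time_s: 33.28
eef_pos: [519.4, -72.0, 216.5]
ee_rot: [-0.001, 0.467, 0.884, -0.0]
force: [-0.0, 0.9, 0.2]
grip_width: 0.613
```

Emit:
{"op": "apply_moves", "data": {
  "commands": [
    [5.2,3.5,0,0,0],
    [5.2,3.5,-0.2,0,0],
    [5.2,3.5,-0.2,0,0],
    [5.2,2.9,0,0,0],
    [5.2,0,0,3.5,0],
    [5.2,0,0,3.5,0],
    [5.2,0,0,0,0],
    [5.2,0,0,0,0]
  ]
}}

```text
time_s: 33.95
eef_pos: [441.3, 35.2, 147.1]
ee_rot: [-0.002, 0.467, 0.884, -0.001]
force: [0.2, -0.3, 0.7]
grip_width: 0.607
```

Run:
```python
from h import *
rt(439,37,100,.6)
c=K('wrist'); im=ctrl.capture('wrist'); save('w25',im); np.savez('w25.npz',k=c[0],d=c[1],T=c[2])
```

```text
t33.95 at [441.3  35.2 147.1] h 0.600 | roll -0.000 THEN tool cm [ 0.28 -0.09  4.71] n 1.1 F [ 0.2 -0.3  0.7] g0.607 j6 -0.79
```

View pics/w25.png

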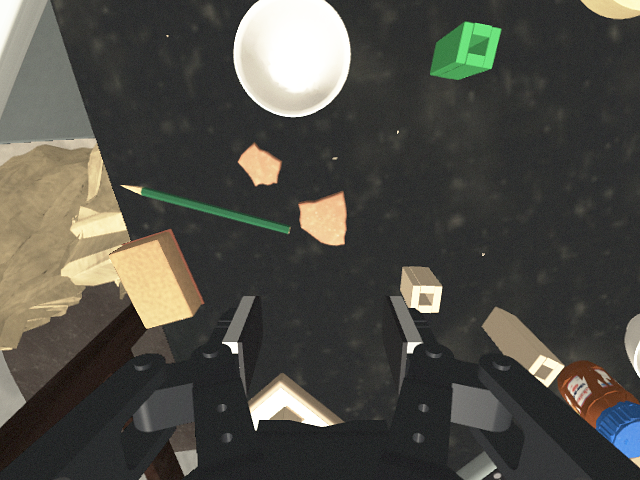

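Run:
```python
from h import *
z=np.load('w25.npz'); c=(z['k'],z['d'],z['T'])
im=cv2.imread('pics/w25.png'); m=((im[:,:,2]>110)&(im[:,:,2].astype(int)-im[:,:,0]>25)).astype(np.uint8)
n,l,s,ce=cv2.connectedComponentsWithStats(m); i=l[220,325]
ct=max(cv2.findContours((l==i).astype(np.uint8),0,1)[0],key=cv2.contourArea).reshape(-1,2)
P=onz(c,ct,12)[:,:2].astype(np.float32); M=cv2.moments(P); C=np.array([M['m10'],M['m01']])/M['m00']; print('centroid',C)
for h in (.5,.6,.7):
    Y=np.array([np.cos(h),np.sin(h)]);X=np.array([-np.sin(h),np.cos(h)])
    a=(P-C)@Y;b=(P-C)@X
    print(h,'y %.1f..%.1f x %.1f..%.1f'%(a.min(),a.max(),b.min(),b.max()))
    for lo in range(-20,20,6):
        k=(b>=lo)&(b<lo+6); print('  x',lo,'y',a[k].min().round(1),a[k].max().round(1))
cv2.imwrite('pics/w25c.png',cv2.resize(im[170:260,270:370],None,fx=7,fy=7,interpolation=cv2.INTER_CUBIC))
```

```text
centroid [442.48197815  37.28819315]
0.5 y -23.6..18.5 x -21.8..25.1
  x -20 y -10.5 18.2
  x -14 y -19.5 18.0
  x -8 y -21.7 18.5
  x -2 y -21.8 17.2
  x 4 y -23.5 17.1
  x 10 y -23.6 15.5
  x 16 y -5.9 14.0
0.6 y -22.4..17.7 x -22.5..23.9
  x -20 y -10.2 16.2
  x -14 y -18.6 17.7
  x -8 y -21.1 17.6
  x -2 y -21.8 17.5
  x 4 y -21.6 17.4
  x 10 y -22.4 16.5
  x 16 y -5.8 15.5
0.7 y -21.9..18.1 x -23.5..22.5
  x -20 y -10.9 14.7
  x -14 y -17.0 16.9
  x -8 y -21.5 16.5
  x -2 y -21.9 17.8
  x 4 y -20.6 18.1
  x 10 y -21.1 17.7
  x 16 y -20.0 17.2
```

View pics/w25c.png

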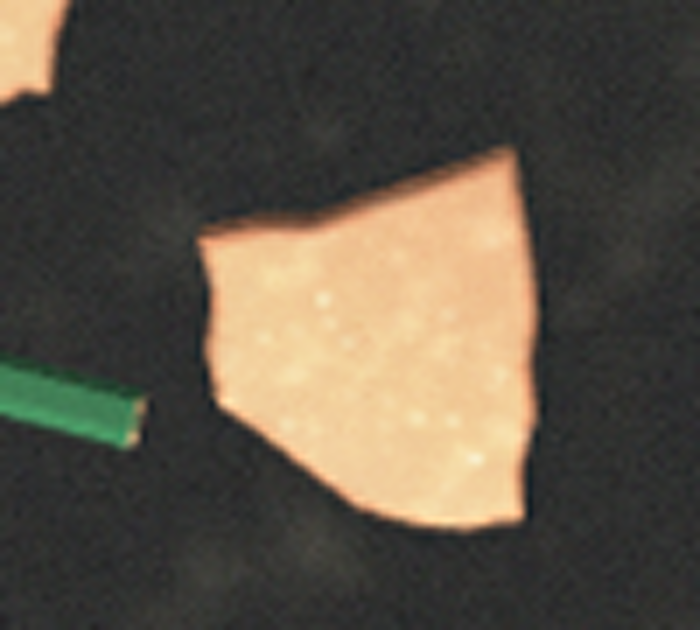

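Run:
```python
from h import *
rt(436.7,41.8,-14,.6)
```

```text
t34.00 at [442.4  34.9 148.5] h 0.599 | roll -0.001 THEN tool cm [ 0.89 -0.08 16.25] n 3.9 F [ 0.3 -0.7  0.9] g0.606 j6 -0.79
```

Emit:
{"op": "apply_moves", "data": {
  "commands": [
    [5.2,0.89,-0.08,3,0],
    [5.2,0,0,3,0],
    [5.2,0,0,3,0],
    [5.2,0,0,3,0],
    [5.2,0,0,1.5,0],
    [5.2,0,0,1,0],
    [5.2,0,0,0,0],
    [5.2,0,0,0,0]
  ],
  "squeeze": 40
}}

```text
time_s: 34.67
eef_pos: [437.6, 41.6, 3.9]
ee_rot: [0.001, 0.467, 0.884, 0.0]
force: [-0.0, 0.2, 0.4]
grip_width: 0.612
```

Run:
```python
from h import *
rt(436.7,41.8,-14,.6)
save('w26',ctrl.capture('wrist'))
```

```text
t34.67 at [437.6  41.6   3.9] h 0.599 | roll -0.001 THEN tool cm [ 0.07 -0.06  1.79] n 0.4 F [-0.   0.2  0.4] g0.612 j6 -0.77
```

View pics/w26.png

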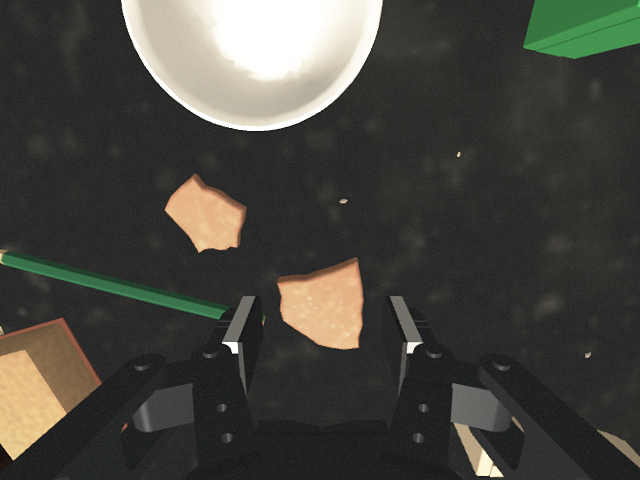

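Emit:
{"op": "apply_moves", "data": {
  "commands": [
    [5.2,0.05,-0.05,0.6,0],
    [5.2,0,0,0.6,0],
    [5.2,0,0,0.5,0],
    [5.2,0,0,0,0],
    [5.2,0,0,0,0]
  ]
}}

```text
time_s: 35.13
eef_pos: [435.5, 42.1, -14.4]
ee_rot: [-0.0, 0.467, 0.884, -0.0]
force: [0.6, 0.1, -0.2]
grip_width: 0.611
```

Emit:
{"op": "apply_moves", "data": {
  "commands": [
    [3.2,0,0,0,0],
    [3.2,0,0,0,0],
    [3.2,0,0,0,0],
    [3.2,0,0,0,0],
    [3.2,0,0,0,0],
    [3.2,0,0,0,0]
  ]
}}

```text
time_s: 35.63
eef_pos: [435.9, 42.1, -13.8]
ee_rot: [0.0, 0.467, 0.884, 0.0]
force: [-1.1, 1.4, 6.3]
grip_width: 0.444
```

Run:
```python
from h import *
rt(436.7,41.8,-14,.6)
save('w27',ctrl.capture('wrist'))
```

```text
t35.63 at [435.9  42.1 -13.8] h 0.600 | roll -0.000 THEN tool cm [-0.07  0.05  0.02] n 0.0 F [-1.1  1.4  6.3] g0.444 j6 -0.77
```

View pics/w27.png

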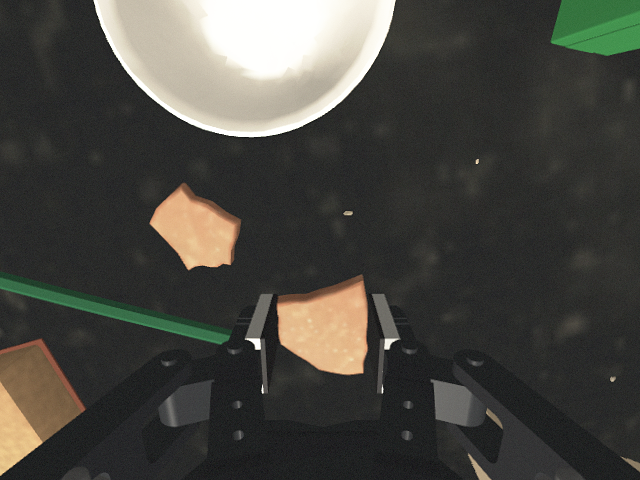

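Emit:
{"op": "apply_moves", "data": {
  "commands": [
    [3.2,0,0,-0.5,0],
    [3.2,0,0,-1.5,0],
    [3.2,0,0,-3,0],
    [3.2,0,0,-4,0],
    [3.2,0,0,-4,0],
    [3.2,0,0,-4,0],
    [3.2,0,0,-2,0],
    [3.2,0,0,0,0],
    [3.2,0,0,0,0]
  ],
  "squeeze": 60
}}

```text
time_s: 36.43
eef_pos: [435.8, 42.1, 176.5]
ee_rot: [0.001, 0.467, 0.884, 0.0]
force: [0.2, 0.5, -0.1]
grip_width: 0.429
```

Run:
```python
from h import *
rt(601,-188.7,175,.6)
save('w28',ctrl.capture('wrist'))
```

```text
t36.43 at [435.8  42.1 176.5] h 0.600 | roll -0.000 THEN tool cm [-28.37   0.6    0.15] n 6.8 F [ 0.2  0.5 -0.1] g0.429 j6 -0.77
```

View pics/w28.png

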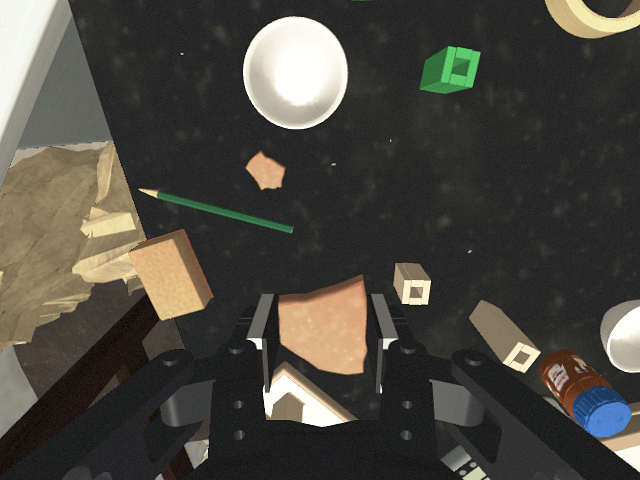

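Emit:
{"op": "apply_moves", "data": {
  "commands": [
    [3.2,-2,0.03,0,0],
    [3.2,-3.6,0.05,0,0],
    [3.2,-3.6,0.05,0,0],
    [3.2,-3.6,0.05,0,0],
    [3.2,-3.6,0.05,0,0],
    [3.2,-3.6,0.05,0,0],
    [3.2,-3.6,0.05,0,0],
    [3.2,-3,0.03,0,0],
    [3.2,-1,0,0,0],
    [3.2,0,0,0,0],
    [3.2,0,0,0,0],
    [3.2,0,0,0,0]
  ]
}}

```text
time_s: 37.48
eef_pos: [593.7, -182.6, 174.9]
ee_rot: [-0.001, 0.466, 0.885, 0.0]
force: [0.0, 0.6, 0.3]
grip_width: 0.434
```

Run:
```python
from h import *
s,p,h=pose(); X=np.array([-np.sin(h),np.cos(h)]); Y=np.array([np.cos(h),np.sin(h)])
t=np.array([601.5,-188.8])+7.7*X-2.2*Y; rt(t[0],t[1],78,.6)
save('w29',ctrl.capture('wrist'))
save('s29',cv2.resize(ctrl.capture('scene')[180:360,340:530],None,fx=3.3,fy=3.3,interpolation=cv2.INTER_CUBIC))
```

```text
t37.48 at [ 593.7 -182.6  174.9] h 0.600 | roll 0.000 THEN tool cm [-0.18  0.07  9.69] n 2.3 F [0.  0.6 0.3] g0.434 j6 -1.09
```

View pics/w29.png

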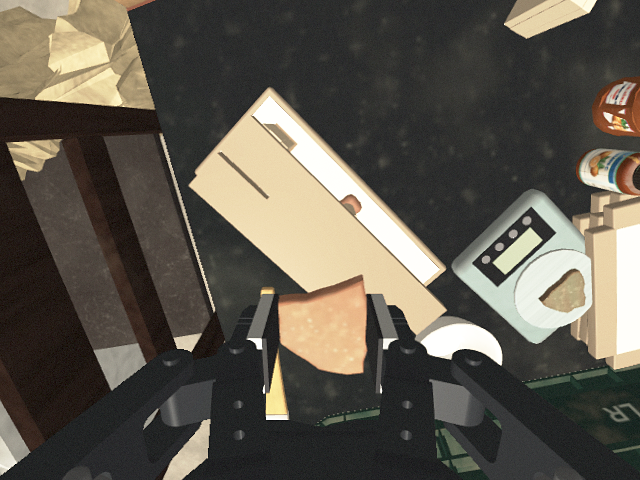

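View pics/s29.png

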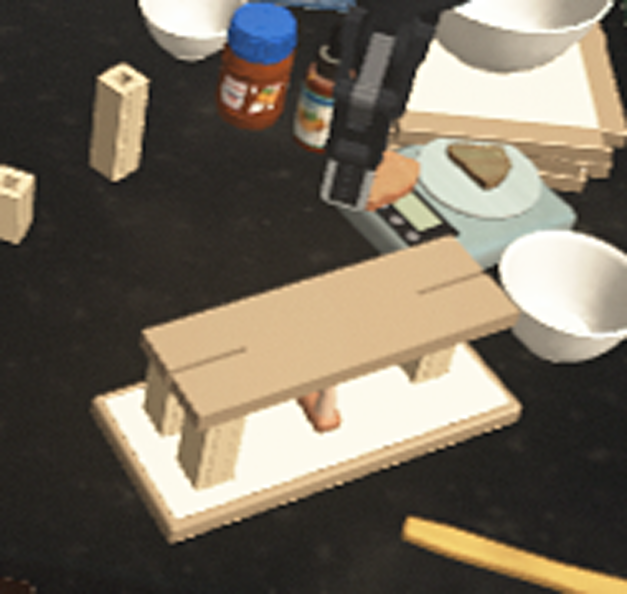

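Emit:
{"op": "apply_moves", "data": {
  "commands": [
    [3.2,-0.18,0.07,2.5,0],
    [3.2,0,0,2.5,0],
    [3.2,0,0,2.5,0],
    [3.2,0,0,1.5,0],
    [3.2,0,0,0.5,0],
    [3.2,0,0,0,0],
    [3.2,0,0,0,0]
  ]
}}

```text
time_s: 38.17
eef_pos: [596.4, -184.6, 82.0]
ee_rot: [0.001, 0.467, 0.884, 0.0]
force: [0.1, -0.1, -0.1]
grip_width: 0.436
```

Run:
```python
from h import *
rt(594.5,-181.4,73.2,.6)
save('w30',ctrl.capture('wrist'))
save('s30',cv2.resize(ctrl.capture('scene')[200:340,340:530],None,fx=4,fy=4,interpolation=cv2.INTER_CUBIC))
```

```text
t38.17 at [ 596.4 -184.6   82. ] h 0.600 | roll 0.000 THEN tool cm [0.37 0.03 0.88] n 0.2 F [ 0.1 -0.1 -0.1] g0.436 j6 -1.09
```

View pics/w30.png

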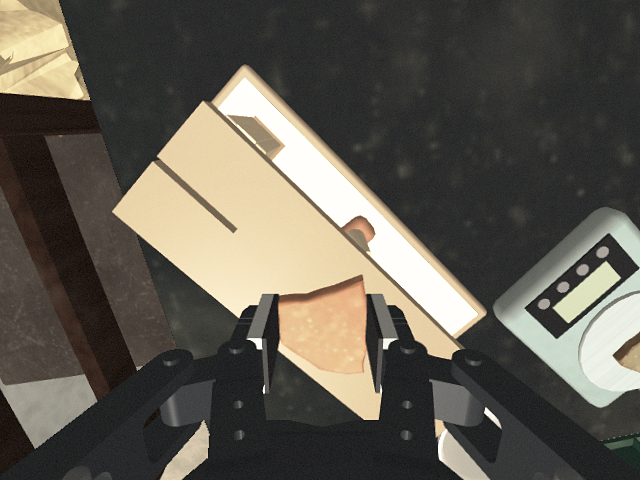

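View pics/s30.png

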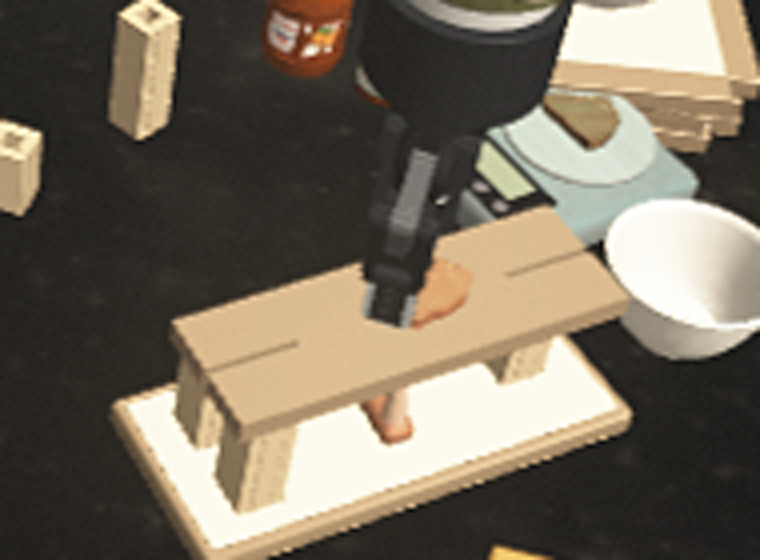

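Run:
```python
from h import *
c=K('wrist'); print(onz(c,[(323,322),(278,300),(366,300),(363,276),(345,373)],107).round(1))
```

```text
[[ 598.7 -187.1  107. ]
 [ 577.5 -189.1  107. ]
 [ 607.5 -168.5  107. ]
 [ 600.1 -160.6  107. ]
 [ 621.4 -202.9  107. ]]
```

Emit:
{"op": "apply_moves", "data": {
  "commands": [
    [3.2,0,0,0.3,0],
    [3.2,0,0,0.2,0],
    [3.2,0,0,0.1,0],
    [3.2,0,0,0,0],
    [3.2,0,0,0,0]
  ]
}}

```text
time_s: 38.68
eef_pos: [596.0, -184.8, 74.8]
ee_rot: [-0.0, 0.467, 0.884, -0.0]
force: [0.6, -0.2, -0.8]
grip_width: 0.434
```

Sherd centre is about (600,-187): within 3 mm of the middle. Lower the last bit.

Emit:
{"op": "apply_moves", "data": {
  "commands": [
    [3.2,0,0,0.1,0],
    [3.2,0,0,0,0],
    [3.2,0,0,0.1,0],
    [3.2,0,0,0,0],
    [3.2,0,0,0,0]
  ]
}}

```text
time_s: 39.1
eef_pos: [596.1, -184.9, 73.4]
ee_rot: [0.0, 0.467, 0.884, -0.0]
force: [-2.3, 0.8, 4.5]
grip_width: 0.434
```

Emit:
{"op": "apply_moves", "data": {
  "commands": [
    [3.2,0,0,-0.1,0],
    [3.8,0,0,0,0],
    [4.4,0,0,0,0],
    [5.2,0,0,0,0],
    [5.2,0,0,0,0],
    [5.2,0,0,0,0],
    [5.2,0,0,-1,0],
    [5.2,0,0,-2,0],
    [5.2,0,0,-3,0],
    [5.2,0,0,-4,0],
    [5.2,0,0,-4,0],
    [5.2,0,0,-4,0]
  ]
}}

```text
time_s: 40.1
eef_pos: [595.6, -184.5, 256.7]
ee_rot: [0.0, 0.467, 0.884, -0.0]
force: [1.0, -0.2, -0.4]
grip_width: 0.605
```

Emit:
{"op": "apply_moves", "data": {
  "commands": [
    [5.2,3,0,0,0],
    [5.2,3,0,0,0],
    [5.2,3,0,0,0],
    [5.2,0,0,0,0],
    [5.2,0,0,0,0],
    [5.2,0,0,0,0]
  ]
}}

```text
time_s: 40.6
eef_pos: [545.5, -110.9, 254.5]
ee_rot: [0.001, 0.467, 0.884, -0.0]
force: [0.3, 0.3, -0.5]
grip_width: 0.609
```

Run:
```python
from h import *
s,p,h=pose();print(p,h,s['force'])
save('s31',cv2.resize(ctrl.capture('scene')[200:350,340:530],None,fx=4,fy=4,interpolation=cv2.INTER_CUBIC))
save('d31',cv2.resize(ctrl.capture('side')[170:260,180:350],None,fx=4.5,fy=4.5,interpolation=cv2.INTER_CUBIC))
c=K('wrist'); im=ctrl.capture('wrist'); save('w31',im); np.savez('w31.npz',k=c[0],d=c[1],T=c[2])
```

```text
[ 545.50824253 -110.88864477  254.48733531] 0.5995613479908741 [ 0.26623386  0.29244864 -0.47409568]
```

View pics/s31.png

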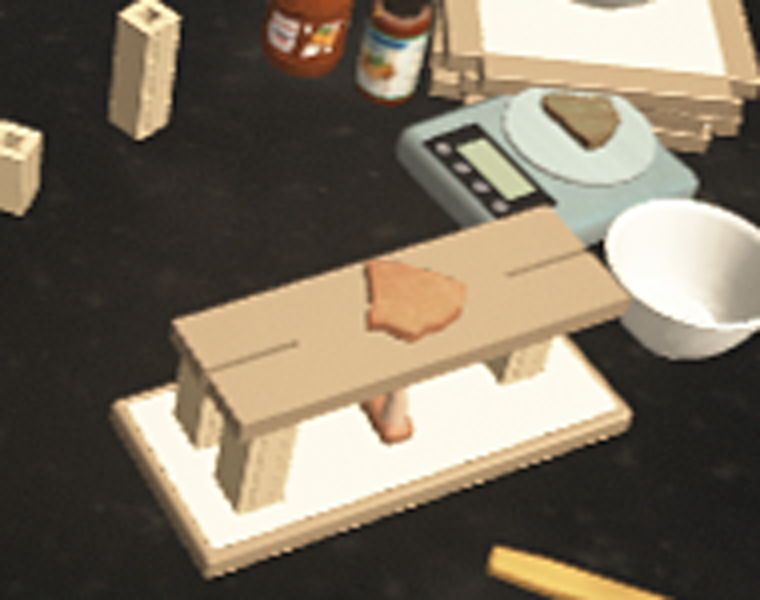

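View pics/d31.png

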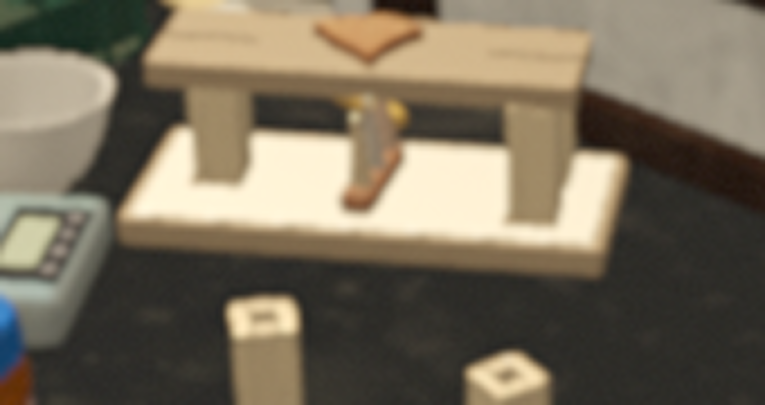

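View pics/w31.png

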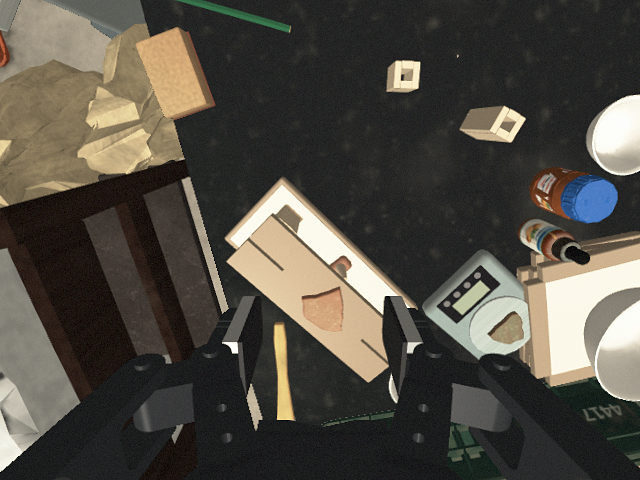

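Run:
```python
from h import *
z=np.load('w31.npz'); c=(z['k'],z['d'],z['T'])
im=cv2.imread('pics/w31.png').astype(int)
hsv=cv2.cvtColor(im.astype(np.uint8),cv2.COLOR_BGR2HSV)
m=((hsv[:,:,1]>95)&(hsv[:,:,0]<16)&(hsv[:,:,2]>110)).astype(np.uint8)
n,l,s,ce=cv2.connectedComponentsWithStats(m); i=l[310,325]; print(s[i],ce[i])
O=np.array([600.3,-188.6]);b=-.181;R=np.array([[np.cos(b),-np.sin(b)],[np.sin(b),np.cos(b)]])
print('sherd',((onz(c,ce[i],99)[:,:2]-O)@R).round(1))
print('slot ends+near corners',((onz(c,[(248,241),(227,263),(274,216),(368,382)],87)[:,:2]-O)@R).round(1))
```

```text
[ 302  289   41   43 1198] [324.99749583 310.44073456]
sherd [[1.3 0.4]]
slot ends+near corners [[-97.5  -3.3]
 [-97.3 -34.4]
 [-96.3  32. ]
 [100.8 -33.4]]
```

Sherd is 1.3/0.4 mm from the base-shelf centre, the upper shelf is within 2 mm, and the cones stand. Handing in.

```bash
python3 -c "
from h import *
print(ctrl.finish_job())"
```

```text
the job is handed in; nothing more can be done
None
```

The second tier is built and the job was handed in at about 41 s of the 120 s allowed; the hand-in gives no verdict.

- **Posts:** the three 60 mm posts stand on the marks. Their tops measured within about 2 mm of the mark positions, and they look upright in the scene and side views.
- **Upper shelf:** it lies level on the posts. Its centre measured about 2 mm along and 0 mm across from the lower shelf's centre, and it is lined up.
- **Sherd:** I took the larger of the two reddish sherds on the table. It lies flat, about 1 mm from the middle.
- **Cones:** they look upright and in place in the last scene and side pictures. I did not measure their position again at the end.
- **Gripper:** it was open and well clear of everything at hand-in.

Two checks disagreed with what was given:
- **Fingertip height:** with the jaws open about 60 mm, the fingertips were about 22 mm behind the reported TCP, not 11 mm ahead of it. I found this by touching the upper shelf's top lightly (23 N) before gripping it. The posts were held higher than I intended because of it, but with no bad effect.
- **Scene camera:** it placed the upper shelf up to about 9 mm away from where the wrist camera did when it lay on the table. I used the wrist camera for all positions.

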